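# Close the joint of a marble plinth and wedge its free end clear

## Robot

A 6-joint arm with a two-finger parallel gripper is mounted at the origin on the work surface. World frame = base frame: x ahead of the robot, y to its left, z up, the work surface at z = 0. Lengths are in m, angles in rad, forces in N, time in s.
With the tool pointing down it reaches from about 0.375 to 0.9 m from the base axis. Payload 3.1 kg.
Tool frame: the origin (TCP) lies on the centre line of the jaws, within the pads' length; the fingertips stand 19 mm ahead of it and the grasp point (between the pads) is the TCP; z points along the fingers, y is the direction in which the jaws open and shut (so a half turn about z gives the same grasp; the last joint's range is limited). The gripper opens to 85 mm and grips with 20 to 120 N. Pads are 22 mm wide; open, the fingers measure 114 mm over their backs; the gripper's body (76 mm by 85 mm) begins 54 mm behind the grasp point. The pads swing forward as they close: fully open they stand 13 mm farther back than shut.
Start: joints at [1.153, 0.527, 1.433, -0, 1.181, -0.178], TCP at [0.148, 0.607, 0.212] pointing down, gripper open.
Joint ranges: [-3.08, 3.08], [-0.75, 2.2], [0.22, 2.44], [-1.43, 4.57], [0, 2.65], [-2.85, 2.85]. Speed limits (rad/s): [2.79, 2.79, 3.14, 3.14, 3.14, 3.14].

## Interface

Orientations are given as a unit quaternion [x, y, z, w].
In Python, from station import manip, imaging, workorder gives the robot as it stands.
- The arm moves only by the shell command python3 -m creep 'ROWS' [FORCE]. ROWS is a JSON object of lists of equal length, an entry for each row: "claw": the finger opening in cm, from 0 to 8.54; "dp": the shift along the tool's x, y, z in cm, a list of three; "roll": the turn about the tool's z in rad. In form: {"claw": [claw, ...], "dp": [[dx, dy, dz], ...], "roll": [roll, ...]}. A call has 1 to 12 rows; each row is the pose to reach, as a shift and turn from the pose commanded when the call began, along the tool's axes at that moment; what a row does not reach only later rows make up. A row lasts 1/10 s, in which the tool goes at most 50 mm and 8.59 degrees, less where a joint would pass 70% of its speed; a pose out of reach is approached as far as the arm can. A call with a gripper value outside its range is refused whole. The fingers move at their own pace and stop on an object; FORCE is the grip in N (left out, the last holds). Time passes only in rows, so rows that repeat a pose let the fingers close. It gives the time, the measured TCP pose, the force and the opening at its end, in the units of the state.
- manip.sense(): the state, without advancing time (a new reading comes with each control period).
- imaging.snapshot(name): name is "scene" or "top"; returns a dict with "image" (480x640x3 uint8, red, green, blue), "z_map" (480x640 float32, m along the optical axis (not along the pixel's ray), 0 where there is no reading), "vfov" (degrees; the focal length in pixels is half the picture's height over the tangent of half this angle, whatever the lens; pixels are square), "cx", "cy" (the principal point, pixels), "R" (3x3) and "t" (3): a world point X has camera coordinates R X + t. Camera axes: x right, y down, z forward; pixel columns grow to the right and rows downward; lengths in m; the calibration is good to about 2 mm. A picture is of the moment at which its call begins.
- workorder.sign_off(): hands the job in, once; it reports no verdict.
The state is a dict: "t": time; "q": joint angles; "qd": joint speeds; "tau": joint torques, N m; "tcp_pos": TCP position; "tool_rot": TCP orientation; "force": force on the tool from outside, world axes, zero at the start; "ft_torque": the same for the moment, N m; "finger_gap": opening from 0.0 (shut) to 1.0 (fully open).
Only numpy, scipy, OpenCV 4.12 (cv2) and the standard library are available. Lean on these libraries where they do the work, as an engineer would, in place of code of your own. Each camera call takes 0.05 s, during which the arm holds its last target.

## Task

On the plywood cradle, slide the loose marble piece along its two dark runners until it butts flush against the cemented piece and no gap is left. Then stand the blue wedge on the board between the runners and push it, thin end first, under the middle of the loose piece's free end until that end just lifts off both runners (about 3 mm: the free edge lies over the wedge's yellow band; never a centimetre), with the joint still closed. Finish while gripping the wedge there, touching nothing else with the gripper and leaving the other things on the bench where they are.

Things in the scene. Friction and masses are not known exactly. Their poses are not given: they have to be found in the camera images.
- cradle: Fixed plywood board on the bench, 170 mm (x) by 430 mm (y from -230 to +200), 12 mm thick. Origin on the bench surface; y runs along the runners to the cemented piece, z up. On it two dark runners, 10 mm high, 16 mm wide, centred at x = -50 and +50 mm, from y = -115 to +40 mm; tops 22 mm above the bench, 84 mm clear between them. The board is empty below y = -115 mm.
- joint_face (a point): Centre of the flat joint face of the cemented (fixed) ivory marble piece: at y = +40 mm of the cradle, axes as the cradle's, 33 mm above the bench; the face is 120 mm wide and spans 22 to 44 mm above the bench. Behind it a round drum of 58 mm radius, centred at y = +110 mm of the cradle, rises to 98 mm above the bench.
- plinth_centre (a point): Centre of the slab of the loose marble piece: 120 mm (x) by 100 mm (y) by 22 mm, 11 mm above its underside. A round boss, 56 mm across, rises 18 mm from the middle of its top. It rests on the runners, within 5 mm of their middle line, y pointing (within 0.06 rad) to the cemented piece, 15 to 35 mm short of it.
- plinth_joint (a point): Centre of the loose piece's own joint face (its +y end, half-way up the slab, 11 mm above its underside). Flush when it meets joint_face.
- plinth_edge (a point): Middle of the lower edge of the loose piece's free end (its -y end, on the underside). It is 22 mm above the bench while the piece lies on the runners, and that much plus the lift when wedged.
- plinth_corner_a (a point): Point on that same lower edge 50 mm to the +x side of plinth_edge, over one runner.
- plinth_corner_b (a point): Point on that same lower edge 50 mm to the -x side of plinth_edge, over the other runner.
- wedge_grip (a point): Centre of the grip block of the blue plastic wedge (0.12 kg, loose, lying flat on the bench). The block is 30 mm (x) by 40 mm (y) by 44 mm high; this point is half-way up, 22 mm above the underside. Axes are the wedge's: y points to the thin tip, 110 mm away, z up.
- wedge: The blue wedge: origin on its flat underside, mid-way along its 130 mm; y points to the tip. From the grip block the sloped top falls over 90 mm from 19 mm thick to 4 mm at the tip (1 in 6), all 30 mm wide. The yellow band lies 48 to 60 mm from the tip.
- wedge_tip (a point): Middle of the wedge's thin end, on the underside, axes as the wedge's. With the wedge on the board it meets the free edge of the loose piece when the tip is 36 mm beyond that edge, then lifts it 1 mm for each further 6 mm: 3 mm at 54 mm.
- plinth: The loose marble piece, about 0.8 kg, sliding on the runners with a friction of about 0.6: origin at the centre of its underside, axes as for plinth_centre.
- jar: Bystander, to be left alone: glass jar with a green lid, 84 mm across, 130 mm tall. Origin on its underside.
- small_jar: Bystander, to be left alone: small glass jar with a red lid, 60 mm across, 75 mm tall. Origin on its underside.
- fragment: Bystander, to be left alone: small carved stone fragment, 70 x 50 x 34 mm. Origin on its underside.
- tool_cup: Bystander, to be left alone: white ceramic cup, 76 mm across, 95 mm tall. Origin on its underside.
- soft_brush: Bystander, to be left alone: wooden brush lying flat, 190 mm long. Origin on its underside.
- palette_knife: Bystander, to be left alone: palette knife with a dark wooden handle lying flat, 200 mm long. Origin on its underside.
- spacer: Bystander, to be left alone: flat green plastic block, 60 x 30 x 14 mm, no use in this job. Origin on its underside.
Things that resemble listed ones, but are neither listed nor needed, are in the scene too. Leave any green look-alike of the plinth alone.

How it is judged:
By the outcome, as a careful person would: the job done as asked, in the order asked, and still so for the second after the job is handed in, while the arm keeps its last pose, push and grip.
It also fails if it takes over 54 s, if anything falls off the work surface, if the arm or the gripper's body presses on something with over 40 N, if the wrist force passes 120 N, or if a joint passes its speed limit or range.

## Working session

There is one attempt and no reset: what is moved stays moved. The work goes in short steps, Python scripts to look and compute and a shell command to move; the robot and the scene stay as the last step left them, time stands still between calls to the robot, and variables do not carry over. Pictures are saved under pics/ and viewed, and the job is handed in when it is done.

```bash
mkdir -p pics; ls
python3 - <<'E'
from station import manip, imaging
import cv2,numpy as np
print(manip.sense())
for n in("scene","top"):
    s=imaging.snapshot(n); np.savez(f"/tmp/{n}0.npz",**s)
    cv2.imwrite(f"pics/{n}0.png",s["image"][:,:,::-1]); print(n,s["vfov"],s["cx"],s["cy"],s["R"],s["t"])
E
```

```text
pics
{'t': 0.0, 'q': array([ 1.15249751e+00,  5.28457187e-01,  1.43391903e+00,  2.46713023e-05,
        1.18140303e+00, -1.78499252e-01]), 'qd': array([-0.00111218,  0.00065477, -0.00068899,  0.0004132 ,  0.00100588,
       -0.00085459]), 'tau': array([-1.04082086e-03, -4.42370653e+01, -1.78023756e+01, -2.68462863e-04,
        8.60236818e-03, -7.76469182e-07]), 'tcp_pos': array([0.14809045, 0.60641438, 0.21143387]), 'tool_rot': array([ 1.19617300e-01,  9.92819473e-01, -1.04162774e-03, -3.32321416e-04]), 'force': array([ 1.48444647, -0.63092163, -0.14594905]), 'ft_torque': array([-0.04623495, -0.00370872,  0.03006529]), 'finger_gap': 0.9994480399687727}
scene 46.457193877723455 317.26582548684837 232.62532793315899 [[ 0.87984674  0.47482365 -0.02030314]
 [ 0.27762353 -0.54817031 -0.78894517]
 [-0.3857394   0.68851421 -0.61412808]] [-0.50729554 -0.10927236  1.5796868 ]
top 54.31873408306684 309.62173294630355 246.58793412166514 [[ 0.02219758 -0.99974823 -0.00327871]
 [-0.98032872 -0.02112283 -0.19623818]
 [ 0.19611951  0.00757023 -0.98055078]] [-0.02741421  0.57006618  1.01127954]
```

View pics/scene0.png

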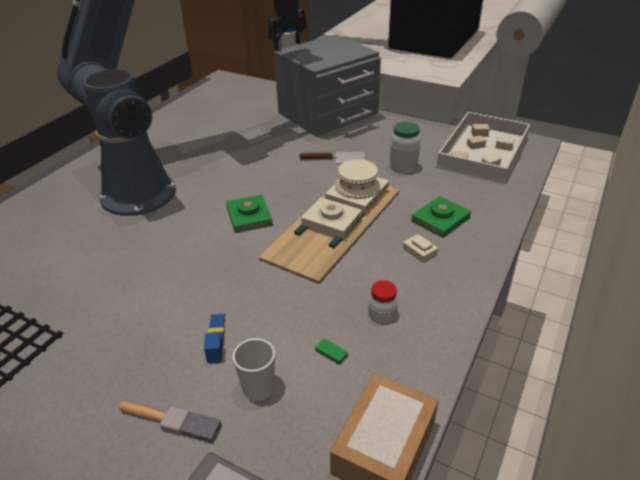

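View pics/top0.png

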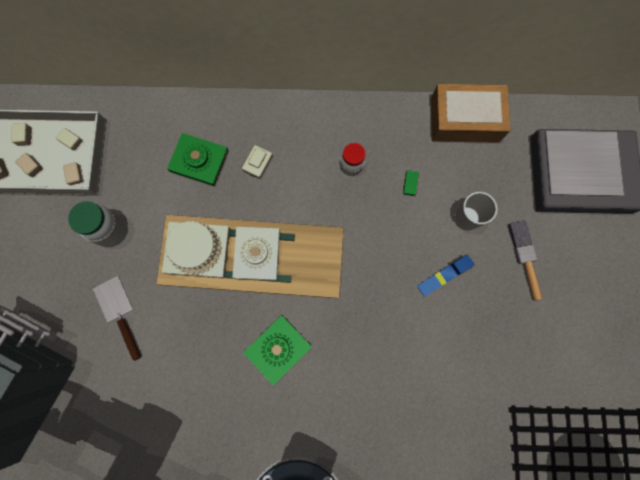

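```bash
cat > h.py <<'E'
import numpy as np,cv2
def load(n): return dict(np.load(f"/tmp/{n}.npz"))
def f(s): return 240/np.tan(np.radians(float(s["vfov"]))/2)
def ray(s,uv,z):
    uv=np.atleast_2d(uv).astype(float); F=f(s)
    d=np.c_[(uv[:,0]-s["cx"])/F,(uv[:,1]-s["cy"])/F,np.ones(len(uv))]@s["R"]
    c=-s["R"].T@s["t"]
    k=(z-c[2])/d[:,2]
    return c+k[:,None]*d
def pts(s,mask):
    v,u=np.nonzero(mask&(s["z_map"]>0)); Z=s["z_map"][v,u]; F=f(s)
    P=np.c_[(u-s["cx"])/F*Z,(v-s["cy"])/F*Z,Z]-s["t"]
    return P@s["R"],np.c_[u,v]
def proj(s,X):
    c=np.atleast_2d(X)@s["R"].T+s["t"]; return c[:,:2]/c[:,2:]*f(s)+[s["cx"],s["cy"]]
def crop(s,x0,y0,x1,y1,k,fn): cv2.imwrite(fn,cv2.resize(s["image"][y0:y1,x0:x1,::-1],None,fx=k,fy=k,interpolation=cv2.INTER_CUBIC))
E
python3 - <<'E'
from h import *
s=load("top0"); crop(s,150,200,350,310,4,"pics/c1.png"); crop(s,400,240,500,310,8,"pics/c2.png")
t=load("scene0"); crop(t,255,140,405,280,5,"pics/c3.png"); crop(t,190,300,240,375,8,"pics/c4.png")
for n,s in(("top",s),("scene",t)):
    hsv=cv2.cvtColor(s["image"],cv2.COLOR_RGB2HSV)
    b=cv2.inRange(hsv,(100,120,40),(130,255,255))>0
    nn,l,st,c=cv2.connectedComponentsWithStats(b.astype(np.uint8))
    print(n,[(list(st[i]),c[i].round(1)) for i in range(1,nn) if st[i][4]>20])
E
```

```text
top [([np.int32(440), np.int32(255), np.int32(34), np.int32(26), np.int32(395)], array([456.9, 267.5])), ([np.int32(418), np.int32(276), np.int32(23), np.int32(20), np.int32(243)], array([428.8, 285.3]))]
scene [([np.int32(286), np.int32(28), np.int32(9), np.int32(4), np.int32(22)], array([290.1,  29.5])), ([np.int32(210), np.int32(314), np.int32(14), np.int32(13), np.int32(154)], array([216.8, 320.3])), ([np.int32(205), np.int32(332), np.int32(18), np.int32(30), np.int32(447)], array([213.4, 346.2]))]
```

View pics/c1.png

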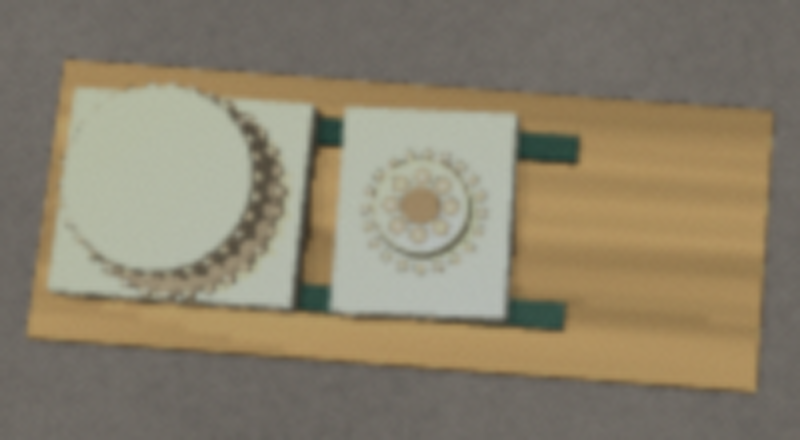

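View pics/c2.png

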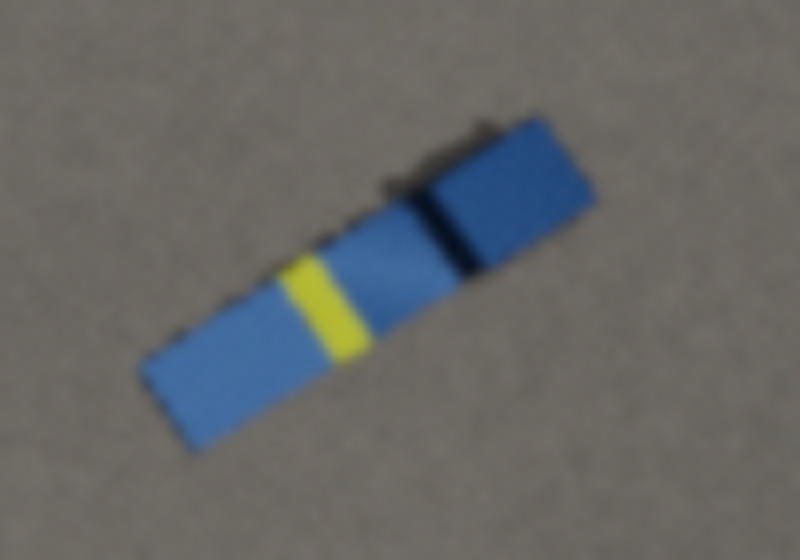

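View pics/c3.png

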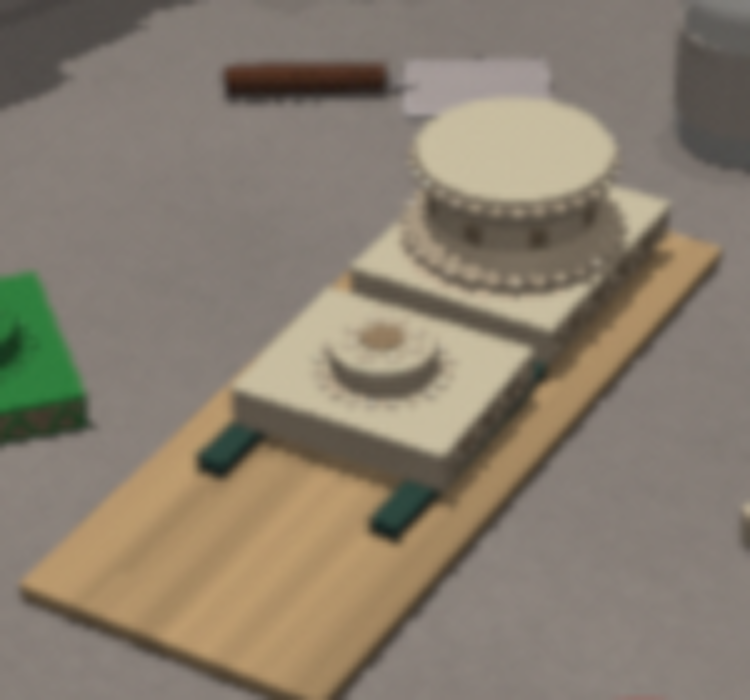

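View pics/c4.png

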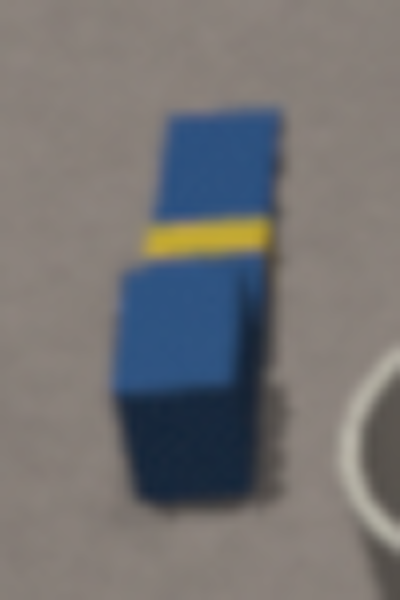

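Run:
```python
from h import *
np.set_printoptions(precision=4,suppress=True)
s=load("top0");t=load("scene0")
# z_map sanity
for n,c in (("top",s),):
    m=np.zeros((480,640),bool); m[235:280,310:335]=1; print("board z",np.median(pts(c,m)[0][:,2]), )
    m=np.zeros((480,640),bool); m[300:330,350:400]=1; print("bench z",np.median(pts(c,m)[0][:,2]))
m=np.zeros((480,640),bool); m[245:255,290:305]=1; print("scene board z",np.median(pts(t,m)[0][:,2]))
# board outline
hs=cv2.cvtColor(s["image"],cv2.COLOR_RGB2HSV)
w=cv2.inRange(hs,(8,70,70),(28,255,255)); w[:,:150]=0;w[:,360:]=0;w[:205]=0;w[310:]=0
cs,_=cv2.findContours(w,cv2.RETR_EXTERNAL,cv2.CHAIN_APPROX_NONE); allp=np.vstack([c for c in cs if len(c)>15])
hull=cv2.convexHull(allp).reshape(-1,2)
P=ray(s,allp.reshape(-1,2),.012)[:,:2]
r=cv2.minAreaRect((P*1000).astype(np.float32)); print("board rect mm",r,cv2.boxPoints(r))
# wedge
b=cv2.inRange(hs,(100,120,40),(130,255,255)); y=cv2.inRange(hs,(22,120,120),(36,255,255)); 
yy=y.copy(); yy[:,:415]=0; yy[:, 470:]=0; yy[:250]=0; yy[300:]=0
M=cv2.moments(yy,True);c=np.array([M["m10"],M["m01"]])/M["m00"]; print("band px",c,M["m00"],ray(s,c,.013))
ht=cv2.cvtColor(t["image"],cv2.COLOR_RGB2HSV); yt=cv2.inRange(ht,(20,120,110),(36,255,255)); yt[:300]=0;yt[360:]=0;yt[:,:190]=0;yt[:,240:]=0
M=cv2.moments(yt,True);c=np.array([M["m10"],M["m01"]])/M["m00"]; print("band scene px",c,M["m00"],ray(t,c,.013))
# corners by hand from c2: block top face corners & tip corners
blk=np.array([[430,190],[540,118],[597,200],[480,270]])/8+[400,240]
B=ray(s,blk,.044);print("block top",B,B.mean(0), np.linalg.norm(B-np.roll(B,1,0),axis=1))
tip=np.array([[143,368],[195,452]])/8+[400,240]; T=ray(s,tip,.004);print("tip",T,T.mean(0),np.linalg.norm(T[0]-T[1]))
print(np.linalg.norm(T.mean(0)[:2]-B.mean(0)[:2]), B.mean(0)[:2]-T.mean(0)[:2])
bs=np.array([[125,268],[238,272],[238,388],[118,392]])/8+[190,300]
B2=ray(t,bs,.044);print("scene block",B2,B2.mean(0))
tp=np.array([[170,115],[280,112]])/8+[190,300]; T2=ray(t,tp,.004);print("scene tip",T2.mean(0),np.linalg.norm(T2[0]-T2[1]))
```

```text
board z 0.011782539701322118
bench z -0.00016361747901947002
scene board z 0.012735144596219248
board rect mm ((555.1940307617188, 124.82190704345703), (430.2525939941406, 171.15814208984375), 86.9760971069336) [[458.3857 -85.4903]
 [629.3055 -94.5194]
 [652.0024 335.1342]
 [481.0826 344.1632]]
band px [440.1803 278.0328] 61.0 [[ 0.5107 -0.3222  0.013 ]]
band scene px [215.5306 329.3265] 49.0 [[ 0.5124 -0.3221  0.013 ]]
block top [[ 0.5401 -0.3458  0.044 ]
 [ 0.5617 -0.3781  0.044 ]
 [ 0.5382 -0.3934  0.044 ]
 [ 0.5172 -0.3591  0.044 ]] [ 0.5393 -0.3691  0.044 ] [0.0264 0.0389 0.028  0.0401]
tip [[ 0.4919 -0.2715  0.004 ]
 [ 0.4675 -0.2862  0.004 ]] [ 0.4797 -0.2789  0.004 ] 0.028442727198330516
0.10814845139616858 [ 0.0596 -0.0902]
scene block [[ 0.5222 -0.361   0.044 ]
 [ 0.5479 -0.3493  0.044 ]
 [ 0.5698 -0.3792  0.044 ]
 [ 0.5449 -0.3935  0.044 ]] [ 0.5462 -0.3708  0.044 ]
scene tip [ 0.4853 -0.2782  0.004 ] 0.02947163892236228
```

Run:
```python
from h import *
np.set_printoptions(precision=4,suppress=True)
s=load("top0");t=load("scene0")
ya=np.array([.0528,.9986]);xa=np.array([.9986,-.0528]);o=np.array([.556,.1398])
def cr(P): d=P[:,:2]-o; return np.c_[d@xa,d@ya]*1000
for n,c,q in(("top",s,np.array([[345,107],[517,113],[507,318],[330,312]])/4+[150,200]),("scene",t,np.array([[343,291],[533,352],[445,457],[235,393]])/5+[255,140])):
    P=ray(c,q,.044);k=cr(P);print(n,k,k.mean(0))
# scene board corners: front-left, front-right, back right
q=np.array([[22,590],[335,700],[718,243]])/5+[255,140]
print("scene board corners (expect -85,-230;85,-230;85,200)",cr(ray(t,q,.012)))
for z in (.044,):
    print("face top edge (expect y=40)",cr(ray(s,np.array([[312,105],[296,305]])/4+[150,200],z)),cr(ray(t,np.array([[352,268],[550,332]])/5+[255,140],z)))
print("runner ends (expect y-115 z22)",cr(ray(s,np.array([[578,150],[564,316]])/4+[150,200],.022)))
```

```text
top [[ 59.4702  20.5278]
 [ 63.3244 -79.7453]
 [-56.6492 -84.5845]
 [-60.7449  16.3591]] [  1.3501 -31.8607]
scene [[-47.051   18.0241]
 [ 64.8707  18.8188]
 [ 68.6476 -79.3601]
 [-47.7298 -86.0298]] [  9.6844 -32.1367]
scene board corners (expect -85,-230;85,-230;85,200) [[ -75.1305 -233.452 ]
 [  93.2395 -224.5618]
 [  85.3725  201.5167]]
face top edge (expect y=40) [[ 59.2361  39.8437]
 [-58.1937  36.1432]] [[-53.9658  38.8975]
 [ 64.2141  38.6949]]
runner ends (expect y-115 z22) [[  48.7595 -115.7882]
 [ -50.3275 -115.7015]]
```

Run:
```python
from h import *
s=load("scene0")
P,uv=pts(s,np.ones((480,640),bool))
m=(P[:,2]>.09)&(P[:,2]<.5)&(P[:,0]>-.2)&(P[:,0]<1)&(abs(P[:,1])<1.2)
H=np.round(P[m],1);U,c=np.unique(H[:,:2],axis=0,return_counts=True)
for u,k in zip(U,c):
    if k>30: print(u,k,P[m][(H[:,:2]==u).all(1)][:,2].max().round(2),uv[m][(H[:,:2]==u).all(1)].mean(0).round())
```

```text
[-0.2  0. ] 359 0.35 [71. 76.]
[-0.2  0.1] 1027 0.48 [78. 34.]
[-0.1  0. ] 466 0.34 [82. 84.]
[-0.1  0.1] 1751 0.48 [99. 37.]
[-0.1  0.2] 990 0.47 [118.  21.]
[-0.1  1. ] 215 0.17 [289.  38.]
[-0.  -0.1] 1642 0.34 [106. 135.]
[ 0. -0.] 1026 0.35 [113. 102.]
[ 0.1 -0.1] 871 0.33 [118. 119.]
[ 0.1 -0. ] 2164 0.35 [137. 128.]
[0.1 0.5] 168 0.35 [273.  29.]
[0.1 0.6] 773 0.4 [280.  54.]
[0.1 0.7] 72 0.29 [296.  46.]
[0.1 1.1] 190 0.14 [343.  32.]
[0.1 1.2] 97 0.14 [350.  27.]
[0.2 0.5] 220 0.34 [302.  83.]
[0.2 0.6] 1443 0.4 [294.  49.]
[0.2 0.7] 508 0.35 [311.  39.]
[0.2 0.8] 203 0.23 [331.  40.]
[0.2 1. ] 60 0.14 [362.  42.]
[0.2 1.1] 232 0.14 [365.  36.]
[0.2 1.2] 106 0.14 [374.  30.]
[0.3 0.5] 923 0.22 [317.  89.]
[0.3 0.6] 987 0.23 [333.  77.]
[0.3 0.7] 352 0.23 [343.  53.]
[0.3 0.8] 163 0.23 [352.  45.]
[0.3 1. ] 415 0.31 [387.  34.]
[0.3 1.1] 100 0.14 [382.  39.]
[0.4 0.6] 537 0.22 [352.  84.]
[0.4 0.7] 998 0.22 [368.  72.]
[0.4 0.8] 356 0.23 [387.  74.]
[0.4 0.9] 290 0.14 [395.  62.]
[0.4 1. ] 1550 0.33 [407.  28.]
[0.5 0.2] 135 0.1 [343. 171.]
[0.5 0.3] 98 0.1 [351. 163.]
[0.5 0.8] 547 0.14 [411.  81.]
[0.5 0.9] 323 0.14 [421.  67.]
[0.5 1. ] 1767 0.34 [434.  30.]
[ 0.6 -0.4] 138 0.1 [242. 347.]
[0.6 0.2] 335 0.1 [359. 176.]
[0.6 0.3] 231 0.1 [367. 167.]
[0.6 0.4] 338 0.13 [403. 138.]
[0.6 0.5] 254 0.14 [408. 128.]
[0.6 0.8] 589 0.14 [440.  86.]
[0.6 0.9] 348 0.14 [450.  71.]
[0.6 1. ] 939 0.34 [455.  38.]
[0.6 1.1] 568 0.32 [466.  35.]
[0.6 1.2] 253 0.3 [472.  31.]
[ 0.7 -0.4] 224 0.1 [260. 359.]
[0.7 0.5] 32 0.13 [418. 139.]
[0.7 0.8] 138 0.14 [458.  88.]
[0.7 0.9] 132 0.14 [467.  77.]
[0.7 1. ] 120 0.14 [476.  67.]
[0.7 1.1] 100 0.14 [484.  57.]
[0.7 1.2] 388 0.27 [507.  34.]
[0.8 1.2] 403 0.27 [528.  35.]
```

```bash
python3 -m creep '{"claw":[8.5,8.5,8.5,0,0,0,0,0,0,0,0,0],"dp":[[0,0,-6],[0,-4,-12],[-1,-8,-12],[-53,-46.9,-12],[-53,-46.9,-12],[-53,-46.9,-12],[-53,-46.9,-12],[-53,-46.9,-12],[-53,-46.9,-12],[-53,-46.9,-12],[-53,-46.9,-12],[-53,-46.9,-12]],"roll":[0,0,0,1.384,1.384,1.384,1.384,1.384,1.384,1.384,1.384,1.384]}' 40
```

```text
t: 1.3
tcp_pos: [0.4224, 0.1854, 0.3306]
tool_rot: [0.716, 0.698, -0.0, -0.0]
force: [1.5, 0.6, -0.2]
finger_gap: 0.001
```

```bash
cat > go.py <<'E'
import sys
from h import *
from station import manip
from scipy.spatial.transform import Rotation as Ro
o=np.array([.556,.1398]);ya=np.array([.0528,.9986]);xa=np.array([.9986,-.0528])
def to(xyz,ang):
    s=manip.sense(); R=Ro.from_quat(s["tool_rot"]).as_matrix()
    a=np.arctan2(R[1,1],R[0,1])
    print("dp cm",(R.T@(np.array(xyz)-s["tcp_pos"])*100).round(2),"roll",round(a-ang,4),"ang",a.round(4),"tcp",s["tcp_pos"].round(4),"F",s["force"].round(1),"t",s["t"],"Rz",R[:,2].round(4),"q",s["q"].round(2))
def cr(x,y,z): return np.r_[o+xa*x/1000+ya*y/1000,z/1000]
def inv(p): d=np.array(p)[:2]-o; return (np.r_[d@xa,d@ya,p[2]]*1000).round(1)
E
python3 -c "
from go import *
to(cr(2,-115,46),-.0529)"
```

```text
dp cm [-15.73  13.36  28.46] roll 0.0275 ang -0.0254 tcp [0.4224 0.1854 0.3306] F [ 1.5  0.6 -0.2] t 1.3 Rz [-3.e-04  2.e-04 -1.e+00] q [0.17 0.17 1.66 0.   1.32 0.2 ]
```

```bash
python3 -m creep '{"claw":[0,0,0,0,0,0,0,0,0,0,0,0],"dp":[[-15.7,13.4,0],[-15.7,13.4,0],[-15.7,13.4,0],[-15.7,13.4,0],[-15.7,13.4,5],[-15.7,13.4,10],[-15.7,13.4,15],[-15.7,13.4,20],[-15.7,13.4,24],[-15.7,13.4,26],[-15.7,13.4,26],[-15.7,13.4,26]],"roll":[0.0275,0.0275,0.0275,0.0275,0.0275,0.0275,0.0275,0.0275,0.0275,0.0275,0.0275,0.0275]}'
python3 -c "
from go import *
to(cr(2,-115,46),-.0529)"
```

```text
t: 2.5
tcp_pos: [0.5529, 0.0277, 0.0708]
tool_rot: [0.723, 0.69, -0.0, -0.0]
force: [0.3, -0.2, 0.4]
finger_gap: -0.001
dp cm [-0.29 -0.09  2.48] roll 0.0064 ang -0.0465 tcp [0.5529 0.0277 0.0708] F [ 0.3 -0.2  0.4] t 2.5 Rz [-5.e-04  1.e-04 -1.e+00] q [-0.15  0.64  1.73 -0.    0.77 -0.11]
```

```bash
python3 -m creep '{"claw":[0,0,0],"dp":[[-0.2,0,1.5],[-0.2,0,2.5],[-0.2,0,2.5]],"roll":[0.005,0.005,0.005]}'
python3 - <<'E'
from go import *
to(cr(2,-115,46),-.0529)
from station import imaging
for n in("scene","top"):
    s=imaging.snapshot(n); np.savez(f"/tmp/{n}1.npz",**s)
s=load("scene1");t=load("top1")
a=cv2.resize(s["image"][140:280,255:405],None,fx=4,fy=4);b=cv2.resize(t["image"][200:310,150:350],None,fx=3,fy=3)
cv2.imwrite("pics/d1.png",a[:,:,::-1]);cv2.imwrite("pics/d2.png",b[:,:,::-1])
E
```

```text
t: 2.8
tcp_pos: [0.5527, 0.0258, 0.046]
tool_rot: [0.725, 0.689, -0.0, -0.0]
force: [0.1, 1.1, -0.0]
finger_gap: 0.001
dp cm [-0.1  -0.07  0.  ] roll 0.0014 ang -0.0515 tcp [0.5527 0.0258 0.046 ] F [ 0.1  1.1 -0. ] t 2.8 Rz [-1.e-04  0.e+00 -1.e+00] q [-0.16  0.68  1.74  0.    0.72 -0.1 ]
```

View pics/d1.png

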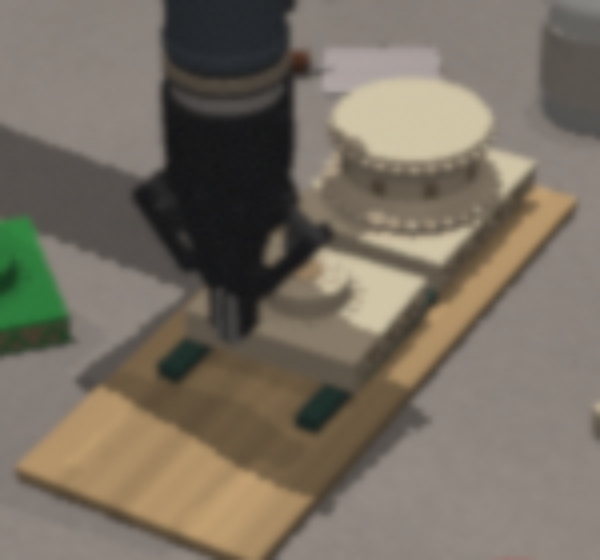

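View pics/d2.png

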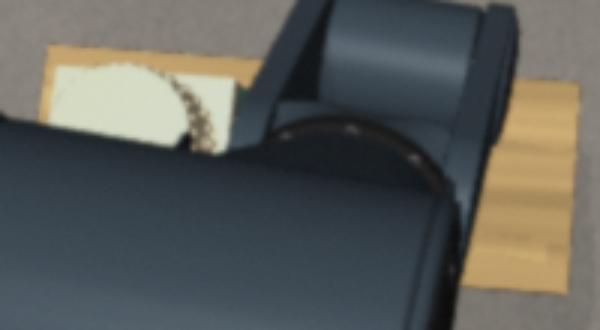

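```bash
python3 -m creep '{"claw":[0,0,0,0,0,0,0,0,0,0,0,0],"dp":[[0.7,-0.07,0],[1.3,-0.07,0],[1.7,-0.07,0],[2.0,-0.07,0],[2.2,-0.07,0],[2.4,-0.07,0],[2.6,-0.07,0],[2.8,-0.07,0],[3.0,-0.07,0],[3.2,-0.07,0],[3.4,-0.07,0],[3.5,-0.07,0]],"roll":[0,0,0,0,0,0,0,0,0,0,0,0]}'
python3 -c "
from go import *
to(cr(2,-71,46),-.0529);print(inv(manip.sense()['tcp_pos']))"
```

```text
t: 4.1
tcp_pos: [0.5538, 0.0609, 0.0458]
tool_rot: [0.725, 0.689, -0.0, -0.0]
force: [0.5, 1.1, 0.5]
finger_gap: 0.001
dp cm [ 0.79  0.   -0.02] roll 0.0015 ang -0.0514 tcp [0.5538 0.0609 0.0458] F [0.5 1.1 0.5] t 4.1 Rz [-0.  0. -1.] q [-0.09  0.68  1.73  0.    0.73 -0.04]
[  2.  -78.9  45.8]
```

```bash
cat > look.py <<'E'
import sys
from go import *
from station import imaging
k=sys.argv[1]
s=imaging.snapshot("scene"); np.savez(f"/tmp/scene{k}.npz",**s)
cv2.imwrite(f"pics/s{k}.png",cv2.resize(s["image"][140:280,255:405],None,fx=4,fy=4,interpolation=cv2.INTER_CUBIC)[:,:,::-1])
print(manip.sense()["force"])
E
python3 look.py 2
```

```text
[-0.03448667 -0.16824512 -0.18149287]
```

View pics/s2.png

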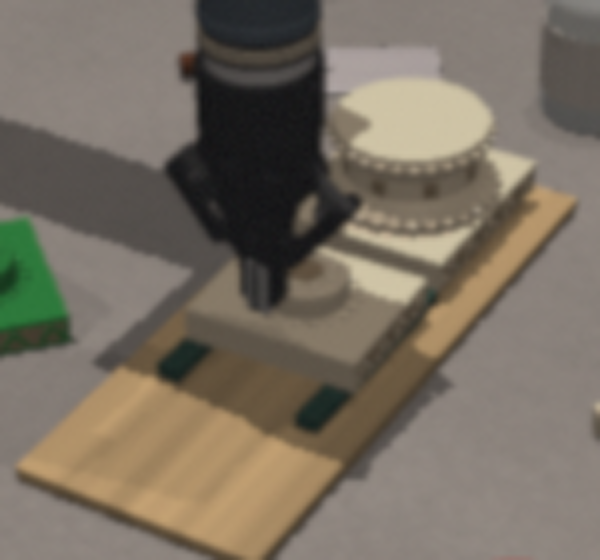

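```bash
python3 -c "
from go import *
s=load('scene1')
for z in(12,27,46,60): print(z,(proj(s,cr(2,-114,z))-[255,140])*4)
s=load('scene2')
for z in(27,46,60): print(z,(proj(s,cr(2,-79,z))-[255,140])*4)
to(cr(2,-79,46),-.053)
"
```

```text
12 [[233.46011061 403.52006729]]
27 [[232.85708171 384.39261625]]
46 [[232.08148592 359.79152283]]
60 [[231.50140053 341.39181635]]
27 [[262.42263247 354.18342134]]
46 [[261.91021197 329.74321886]]
60 [[261.52705796 311.46845847]]
dp cm [-0.02  0.   -0.02] roll 0.0017 ang -0.0513 tcp [0.5538 0.061  0.0458] F [-0.  -0.2 -0.2] t 4.15 Rz [-0.e+00  1.e-04 -1.e+00] q [-0.09  0.68  1.73  0.    0.73 -0.04]
```

```bash
python3 -c "
from go import *
s=load('scene2')
P,uv=pts(s,np.ones((480,640),bool))
for u in (318,320,322):
  for v in range(196,224,2):
    i=np.where((uv[:,0]==u)&(uv[:,1]==v))[0]
    if len(i): print((u,v),s['image'][v,u],inv(P[i[0]]))
"
```

```text
(318, 196) [23 21 24] [ -7.1 -73.2 118.2]
(318, 198) [26 25 26] [ -4.7 -77.1 115.5]
(318, 200) [26 26 27] [ -2.7 -80.5 112.4]
(318, 202) [24 24 26] [ -0.4 -84.4 109.7]
(318, 204) [32 33 32] [  0.  -85.3 104.6]
(318, 206) [53 51 50] [  1.3 -87.6 100.6]
(318, 208) [51 50 49] [  1.6 -88.3  95.2]
(318, 210) [48 47 47] [  1.1 -87.7  88.8]
(318, 212) [48 47 46] [  2.5 -90.2  84.9]
(318, 214) [52 50 49] [  0.5 -87.2  76.3]
(318, 216) [58 56 53] [  1.1 -88.4  71.3]
(318, 218) [120 109  93] [-13.3 -65.6  45.4]
(318, 220) [123 112  95] [-11.  -69.5  42.6]
(318, 222) [111 101  86] [ -6.3 -77.2  43. ]
(320, 196) [24 24 25] [ 13.4 -97.1 139.2]
(320, 198) [22 22 24] [ 11.2 -93.6 130.7]
(320, 200) [22 22 23] [ 10.9 -93.4 124.8]
(320, 202) [23 21 24] [  9.6 -91.4 117.4]
(320, 204) [24 22 25] [ 10.7 -93.4 113.2]
(320, 206) [47 46 45] [  8.3 -89.8 104.4]
(320, 208) [65 63 62] [  8.9 -91.   99.5]
(320, 210) [65 63 62] [  6.8 -87.8  90.9]
(320, 212) [64 62 61] [  6.3 -87.1  84.3]
(320, 214) [64 62 61] [  9.6 -92.6  83.1]
(320, 216) [66 64 63] [  6.8 -88.3  73.3]
(320, 218) [105  97  86] [ -9.1 -63.   45.3]
(320, 220) [127 115  98] [ -6.9 -66.7  42.2]
(320, 222) [115 104  89] [ -2.3 -74.4  42.7]
(322, 196) [23 23 24] [ 17.1 -94.1 138.6]
(322, 198) [22 23 23] [ 18.1 -95.8 134.4]
(322, 200) [23 24 25] [ 16.9 -94.1 127.2]
(322, 202) [24 23 25] [ 14.3 -90.  118.1]
(322, 204) [22 22 23] [ 15.7 -92.5 114.4]
(322, 206) [27 27 28] [ 12.9 -88.1 104.9]
(322, 208) [38 37 37] [ 10.2 -83.9  95.5]
(322, 210) [37 36 36] [  9.4 -82.8  88.7]
(322, 212) [38 37 37] [ 12.2 -87.4  86.6]
(322, 214) [37 37 37] [  9.7 -83.5  77.3]
(322, 216) [54 51 50] [ 10.1 -84.5  72.1]
(322, 218) [100  91  81] [ -1.5 -65.7  49.8]
(322, 220) [126 114  97] [ -1.6 -65.8  43.6]
(322, 222) [118 107  91] [  4.5 -75.9  46.2]
```

```bash
python3 -c "
from go import *
s=load('scene0'); crop(s,255,0,325,70,8,'pics/e0.png')
print(proj(s,[[.148,.607,.212],[.148,.607,.193],[.148,.607,.25]]))
P,uv=pts(s,np.ones((480,640),bool))
for v in range(6,56,3):
  print(v,[ (u,P[i].round(3)) for u in (272,284,296,302) for i in np.where((uv[:,0]==u)&(uv[:,1]==v))[0]])
"
```

```text
[[288.48833231  57.12087294]
 [288.79102275  62.84541661]
 [287.87109265  45.44751016]]
6 [(272, array([-0.423,  1.405,  0.098])), (284, array([0.163, 0.572, 0.382])), (296, array([0.183, 0.609, 0.375])), (302, array([-0.418,  1.678,  0.028]))]
9 [(272, array([-0.43 ,  1.414,  0.081])), (284, array([0.163, 0.572, 0.374])), (296, array([0.188, 0.6  , 0.369])), (302, array([-0.423,  1.687,  0.01 ]))]
12 [(272, array([-0.424,  1.403,  0.071])), (284, array([0.162, 0.572, 0.365])), (296, array([0.168, 0.632, 0.349])), (302, array([0.173, 0.661, 0.342]))]
15 [(272, array([-0.425,  1.403,  0.057])), (284, array([0.151, 0.588, 0.35 ])), (296, array([0.167, 0.634, 0.34 ])), (302, array([0.174, 0.66 , 0.333]))]
18 [(272, array([-0.426,  1.401,  0.043])), (284, array([0.154, 0.583, 0.343])), (296, array([0.165, 0.637, 0.33 ])), (302, array([0.167, 0.67 , 0.321]))]
21 [(272, array([0.138, 0.539, 0.344])), (284, array([0.153, 0.584, 0.334])), (296, array([0.174, 0.621, 0.326])), (302, array([0.169, 0.666, 0.313]))]
24 [(272, array([0.138, 0.538, 0.336])), (284, array([0.156, 0.578, 0.327])), (29
[... 938 characters left out ...]
 (296, array([0.15 , 0.654, 0.246])), (302, array([-0.41 ,  1.651, -0.148]))]
45 [(272, array([-0.424,  1.383, -0.081])), (284, array([-0.085,  0.953,  0.106])), (296, array([0.126, 0.694, 0.221])), (302, array([0.143, 0.705, 0.22 ]))]
48 [(272, array([-0.424,  1.381, -0.095])), (284, array([0.109, 0.645, 0.224])), (296, array([0.141, 0.668, 0.221])), (302, array([0.16 , 0.676, 0.221]))]
51 [(272, array([-0.422,  1.376, -0.108])), (284, array([0.124, 0.62 , 0.224])), (296, array([0.157, 0.641, 0.222])), (302, array([0.172, 0.655, 0.22 ]))]
54 [(272, array([-0.423,  1.375, -0.123])), (284, array([0.137, 0.598, 0.224])), (296, array([0.169, 0.619, 0.221])), (302, array([0.187, 0.628, 0.221]))]
```

View pics/e0.png

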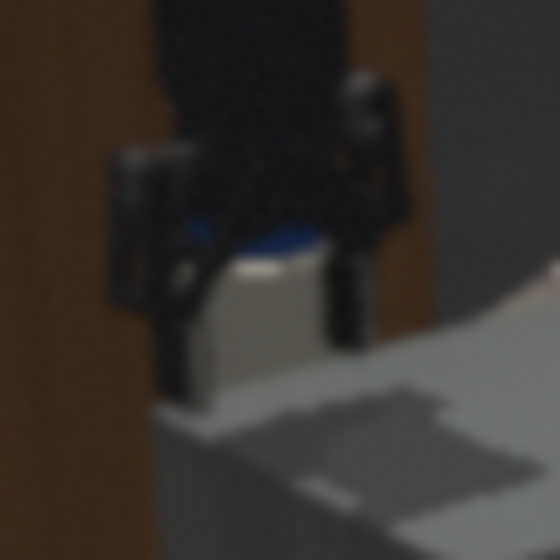

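```bash
python3 -m creep '{"claw":[0,0,0,0,0,0,0,0],"dp":[[-2,0,0],[-4,0,0],[-4,0,0],[-4,0,1.5],[-4,0,2.5],[-4,0,3],[-4,0,3.3],[-4,0,3.3]],"roll":[0,0,0,0,0,0,0,0]}'
python3 look.py 3; python3 -c "
from go import *
to(cr(2,-115,5),-.0529);print(inv(manip.sense()['tcp_pos']))"
```

```text
t: 4.95
tcp_pos: [0.5515, 0.0212, 0.0124]
tool_rot: [0.725, 0.689, -0.0, -0.0]
force: [0.4, 0.7, -0.9]
finger_gap: -0.005
[ 0.55586723 -0.07803022  0.27424803]
dp cm [ 0.38 -0.    0.77] roll 0.0017 ang -0.0512 tcp [0.5518 0.0211 0.0127] F [ 0.6 -0.1  0.3] t 5.0 Rz [-2.e-04  1.e-04 -1.e+00] q [-0.16  0.74  1.76  0.    0.65 -0.11]
[   2.  -118.8   12.7]
```

View pics/s3.png

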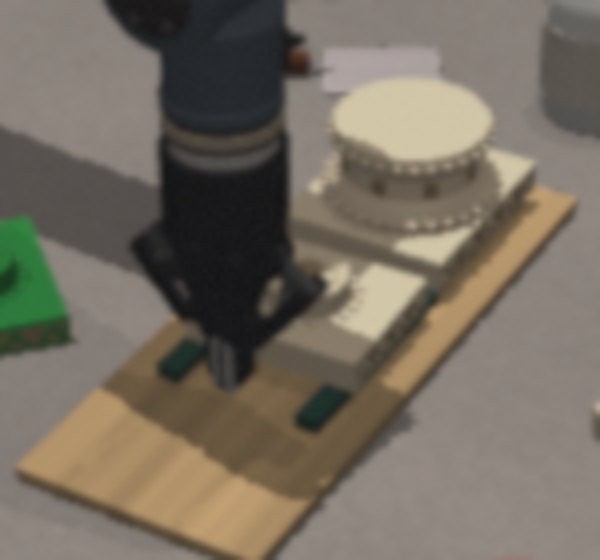

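```bash
python3 -c "
from go import *
s=load('scene3')
for z in(12,22,32,42): print(z,(proj(s,cr(2,-129,z))-[255,140])*4,(proj(s,cr(2,-119,z))-[255,140])*4)
P,uv=pts(s,np.ones((480,640),bool))
for u in (310,312,314):
  for v in range(224,242,1):
    i=np.where((uv[:,0]==u)&(uv[:,1]==v))[0]
    if len(i): print((u,v),s['image'][v,u],inv(P[i[0]]))
"
```

```text
12 [[220.56978085 416.8355424 ]] [[229.18420029 407.93700453]]
22 [[220.10754923 404.07899644]] [[228.76290354 395.20273   ]]
32 [[219.64112737 391.20680938]] [[228.33780636 382.35358193]]
42 [[219.17045803 378.21740159]] [[227.90885707 369.3879989 ]]
(310, 224) [34 33 34] [   0.6 -124.3   70.3]
(310, 225) [42 42 41] [   2.2 -127.    69.6]
(310, 226) [52 51 50] [   2.3 -127.3   66.9]
(310, 227) [54 53 52] [   5.3 -132.    68.2]
(310, 228) [53 52 51] [   3.8 -129.8   63.1]
(310, 229) [52 51 49] [   1.9 -127.    57.5]
(310, 230) [52 51 51] [   2.2 -127.7   55.1]
(310, 231) [54 53 51] [   3.6 -130.    54.1]
(310, 232) [54 52 52] [   0.5 -125.5   46.9]
(310, 233) [54 53 52] [   2.9 -129.2   47.2]
(310, 234) [54 53 52] [   1.5 -127.3   42.3]
(310, 235) [53 51 51] [-1.00e-01 -1.25e+02  3.71e+01]
(310, 236) [59 54 49] [   2.2 -128.6   37.4]
(310, 237) [82 71 56] [ -12.1 -106.9   13.8]
(310, 238) [97 82 61] [  -9.9 -110.5   13.9]
(310, 239) [98 82 60] [  -6.3 -116.2   16.2]
(310, 240) [98 82 60] [  -5.3 -117.8   14.5]
(310, 241) [99 82 60] [  -6.1 -116.8   10.4]
(312, 224) [23 24 25] [  10.6
[... 866 characters left out ...]
129.3   73.1]
(314, 227) [31 30 31] [  11.4 -123.8   65. ]
(314, 228) [28 27 29] [  11.1 -123.5   61.7]
(314, 229) [29 27 28] [  11.8 -124.8   59.8]
(314, 230) [31 31 32] [  10.3 -122.5   54.7]
(314, 231) [32 33 33] [  12.  -125.4   54.3]
(314, 232) [33 33 33] [  11.8 -125.2   51. ]
(314, 233) [33 32 32] [  10.1 -122.6   45.5]
(314, 234) [34 32 33] [  11.5 -125.    44.7]
(314, 235) [44 41 40] [  10.2 -123.1   39.8]
(314, 236) [69 62 54] [   8.4 -120.4   34.2]
(314, 237) [95 82 66] [   7.4 -119.    29.8]
(314, 238) [111  93  70] [  -1.5 -105.3   13.7]
(314, 239) [115  95  69] [   0.4 -108.3   13.4]
(314, 240) [110  92  66] [   1.6 -110.4   12.2]
(314, 241) [108  90  66] [   2.8 -112.4   10.9]
```

```bash
python3 -m creep '{"claw":[0,0,0,0,0,0,0,0,0,0],"dp":[[0,0,0.6],[0.5,0,0.8],[1.0,0,0.8],[1.5,0,0.8],[2.0,0,0.8],[2.4,0,0.8],[2.8,0,0.8],[3.2,0,0.8],[3.5,0,0.8],[3.5,0,0.8]],"roll":[0,0,0,0,0,0,0,0,0,0]}'
python3 -c "
from go import *
to(cr(2,-71,5),-.0529);print(inv(manip.sense()['tcp_pos']))"
```

```text
t: 6.0
tcp_pos: [0.5537, 0.0559, 0.0049]
tool_rot: [0.725, 0.689, 0.0, 0.0]
force: [-0.4, -2.7, -0.2]
finger_gap: -0.0
dp cm [ 1.29 -0.01 -0.01] roll 0.0015 ang -0.0514 tcp [0.5537 0.0559 0.0049] F [-0.4 -2.7 -0.2] t 6.0 Rz [ 3.e-04 -1.e-04 -1.e+00] q [-0.1   0.75  1.75 -0.    0.64 -0.05]
[  2.1 -83.9   4.9]
```

```bash
python3 -m creep '{"claw":[0,0,0,0,0],"dp":[[0.3,0,0],[0.5,0,0],[0.7,0,0],[0.9,0,0],[0.9,0,0]],"roll":[0,0,0,0,0]}'
python3 -m creep '{"claw":[0,0,0],"dp":[[0.1,0,0],[0.2,0,0],[0.2,0,0]],"roll":[0,0,0]}'
python3 -m creep '{"claw":[0,0,0],"dp":[[0.1,0,0],[0.2,0,0],[0.2,0,0]],"roll":[0,0,0]}'
```

```text
t: 6.5
tcp_pos: [0.5541, 0.0647, 0.0049]
tool_rot: [0.725, 0.689, 0.0, 0.0]
force: [-0.0, -3.2, 1.5]
finger_gap: -0.002
t: 6.8
tcp_pos: [0.5542, 0.0665, 0.0049]
tool_rot: [0.725, 0.689, -0.0, 0.0]
force: [-1.1, -5.0, 2.1]
finger_gap: 0.005
t: 7.1
tcp_pos: [0.5543, 0.0681, 0.0049]
tool_rot: [0.725, 0.689, -0.0, 0.0]
force: [-1.6, -6.6, 1.5]
finger_gap: -0.001
```

```bash
python3 -m creep '{"claw":[0,0,0],"dp":[[0.1,0,0],[0.2,0,0],[0.2,0,0]],"roll":[0,0,0]}'
python3 -m creep '{"claw":[0,0,0],"dp":[[0.1,0,0],[0.2,0,0],[0.2,0,0]],"roll":[0,0,0]}'; python3 look.py 4
```

```text
t: 7.4
tcp_pos: [0.5535, 0.0686, 0.0049]
tool_rot: [0.725, 0.689, -0.002, 0.0]
force: [-2.6, -12.2, 4.5]
finger_gap: -0.001
t: 7.7
tcp_pos: [0.5531, 0.0688, 0.005]
tool_rot: [0.724, 0.69, -0.003, 0.001]
force: [-3.2, -19.6, 4.8]
finger_gap: 0.002
[ -4.03456668 -19.04246861   4.13592614]
```

View pics/s4.png

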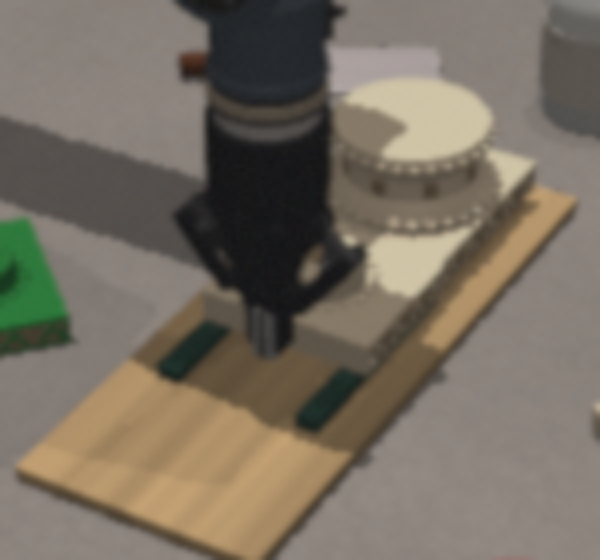

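```bash
python3 -m creep '{"claw":[0,0,0,0,0,0,0],"dp":[[-1,0,0],[-3,0,0],[-4,0,0],[-4,0,-5],[-8,0,-10],[-12,0,-14],[-16,0,-14]],"roll":[0,0,0,0,0,0,0]}'
python3 -c "
from go import *
s=load('top0')
c=ray(s,[[481,208]],.095)[0];print('cup',c, 'rim',ray(s,[[464,208],[497,208]],.095)[:,:2])
u=np.array([-.551,.834]);x=np.array([.834,.551]);d=c[:2]-[.5415,-.369];print(d@x,d@u)
to([.5415,-.369,.15],.584);to([.5415,-.369,-.019],.584)"
```

```text
t: 8.45
tcp_pos: [0.5486, -0.0806, 0.1466]
tool_rot: [0.724, 0.69, 0.002, 0.002]
force: [1.2, -0.8, -0.1]
finger_gap: -0.0
cup [ 0.65889073 -0.39579316  0.095     ] rim [[ 0.65808494 -0.35789237]
 [ 0.65964894 -0.43145595]]
0.08314083671980006 -0.08702778828355108
dp cm [-28.84   0.7   -0.34] roll -0.6328 ang -0.0488 tcp [ 0.5486 -0.0806  0.1466] F [ 1.2 -0.8 -0.1] t 8.45 Rz [ 6.4e-03 -2.0e-04 -1.0e+00] q [-0.35  0.52  1.68  0.    0.94 -0.3 ]
dp cm [-28.84   0.6   16.56] roll -0.6328 ang -0.0488 tcp [ 0.5486 -0.0806  0.1466] F [ 1.2 -0.8 -0.1] t 8.45 Rz [ 6.4e-03 -2.0e-04 -1.0e+00] q [-0.35  0.52  1.68  0.    0.94 -0.3 ]
```

```bash
python3 -m creep '{"claw":[8.5,8.5,8.5,8.5,8.5,8.5,8.5,8.5,8.5,8.5],"dp":[[-28.8,0.7,0],[-28.8,0.7,0],[-28.8,0.7,0],[-28.8,0.7,0],[-28.8,0.7,0],[-28.8,0.7,0],[-28.8,0.7,0],[-28.8,0.7,4],[-28.8,0.7,5],[-28.8,0.7,5]],"roll":[-0.633,-0.633,-0.633,-0.633,-0.633,-0.633,-0.633,-0.633,-0.633,-0.633]}'
python3 - <<'E'
from go import *
to([.5415,-.369,-.019],.584)
from station import imaging
s=imaging.snapshot("scene");np.savez("/tmp/scene5.npz",**s);crop(s,150,230,300,430,3,"pics/s5.png")
s=imaging.snapshot("top");np.savez("/tmp/top5.npz",**s);crop(s,150,190,350,310,4,"pics/t5.png")
E
```

```text
t: 9.45
tcp_pos: [0.5372, -0.3663, 0.0906]
tool_rot: [0.475, 0.88, 0.001, -0.003]
force: [0.6, 0.8, 0.0]
finger_gap: 0.995
dp cm [-0.53  0.22 10.96] roll -0.002 ang 0.582 tcp [ 0.5372 -0.3663  0.0906] F [0.6 0.8 0. ] t 9.45 Rz [-0.0044  0.0053 -1.    ] q [-0.77  0.71  1.46  0.    0.98 -1.35]
```

View pics/s5.png

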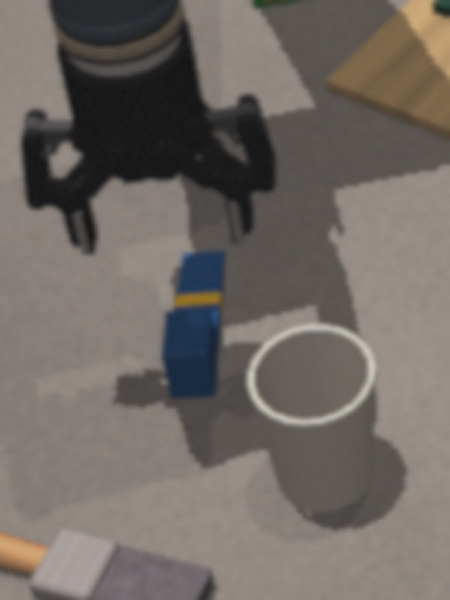

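View pics/t5.png

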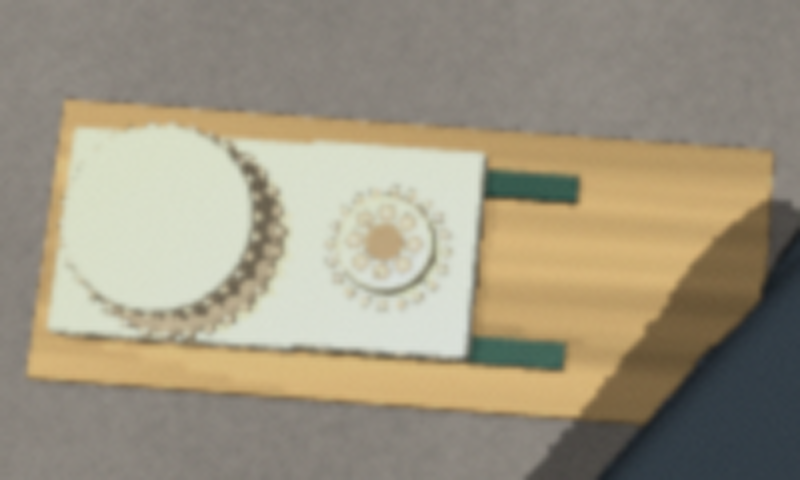

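```bash
python3 -c "
from go import *
s=load('top5')
for p,z in(((485,153),.044),((468,357),.044),((578,188),.022),((564,355),.022)):
  print(inv(ray(s,np.array(p)/4+[150,190],z)[0]))
"
python3 -m creep '{"claw":[8.5,8.5,8.5,8.5,8.5,8.5],"dp":[[-0.5,0.2,0],[-0.5,0.2,3],[-0.5,0.2,6],[-0.5,0.2,8],[-0.5,0.2,8.5],[-0.5,0.2,8.5]],"roll":[0,0,0,0,0,0]}'
python3 - <<'E'
from go import *
to([.5415,-.369,-.019],.584)
from station import imaging
s=imaging.snapshot("scene");np.savez("/tmp/scene6.npz",**s);crop(s,150,250,300,400,4,"pics/s6.png")
E
```

```text
[ 61.9 -61.2  44. ]
[-57.7 -62.4  44. ]
[  50.  -115.7   22. ]
[ -49.7 -115.7   22. ]
t: 10.15
tcp_pos: [0.5437, -0.3723, 0.0085]
tool_rot: [0.475, 0.88, -0.0, 0.0]
force: [-0.1, 0.4, -0.8]
finger_gap: 0.995
dp cm [0.4  0.   2.75] roll -0.0022 ang 0.5818 tcp [ 0.5437 -0.3723  0.0085] F [-0.1  0.4 -0.8] t 10.15 Rz [ 4.e-04 -3.e-04 -1.e+00] q [-0.77  0.83  1.47  0.    0.84 -1.35]
```

View pics/s6.png

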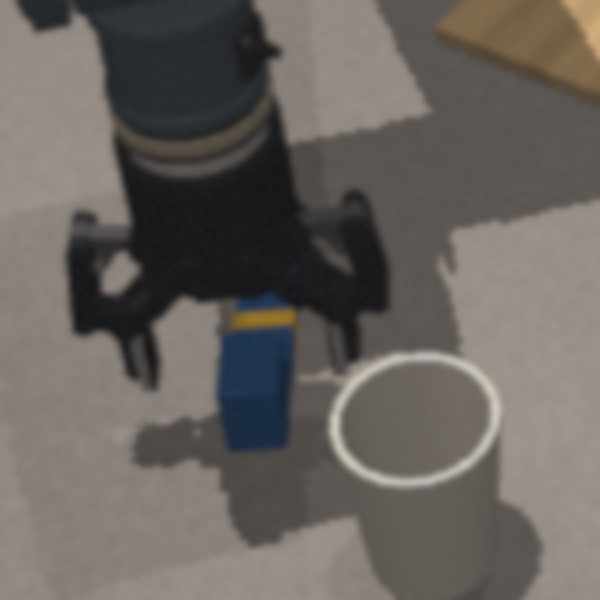

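```bash
python3 -m creep '{"claw":[8.5,8.5,8.5,8.5],"dp":[[0.4,0.4,1],[0.4,0.4,2],[0.4,0.4,2.7],[0.4,0.4,2.7]],"roll":[0,0,0,0]}' && python3 -m creep '{"claw":[5,4,2,2,2,2,2,2,2,2],"dp":[[0,0,0],[0,0,0],[0,0,0],[0,0,0],[0,0,0],[0,0,0],[0,0,0],[0,0,0],[0,0,0],[0,0,0]],"roll":[0,0,0,0,0,0,0,0,0,0]}' 50
python3 - <<'E'
from go import *
to([.5415,-.369,-.019],.584)
from station import imaging
s=imaging.snapshot("scene");np.savez("/tmp/scene7.npz",**s);crop(s,150,250,300,400,4,"pics/s7.png")
E
```

```text
t: 10.6
tcp_pos: [0.5435, -0.3658, -0.0202]
tool_rot: [0.475, 0.88, 0.0, -0.001]
force: [-0.0, 1.1, -0.4]
finger_gap: 0.998
t: 11.6
tcp_pos: [0.5446, -0.367, -0.0183]
tool_rot: [0.475, 0.88, -0.0, 0.001]
force: [-1.1, -0.7, 4.6]
finger_gap: 0.351
dp cm [ 0.   -0.37  0.07] roll -0.0024 ang 0.5816 tcp [ 0.5446 -0.367  -0.0183] F [-1.1 -0.7  4.6] t 11.6 Rz [ 8.e-04 -9.e-04 -1.e+00] q [-0.76  0.87  1.48 -0.    0.79 -1.34]
```

View pics/s7.png

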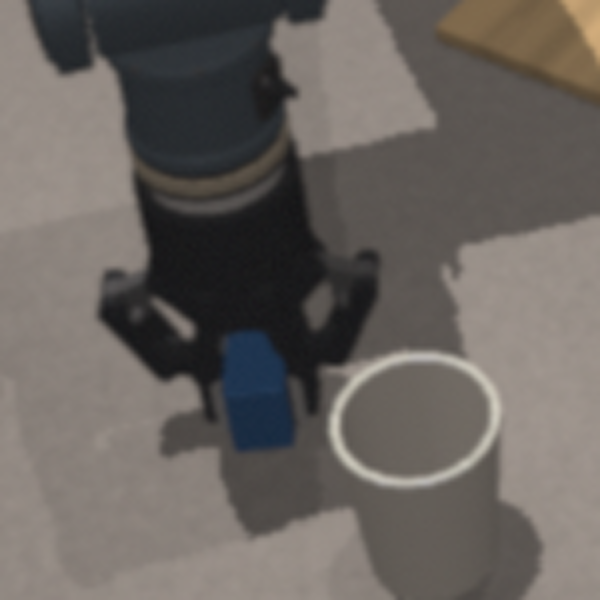

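```bash
python3 -m creep '{"claw":[4.5,4.5,4.5,4.5,4.5,2,2,2,2,2],"dp":[[0,0,0],[0,0,0],[0,0,0],[0,0,-0.7],[0,0,-0.7],[0,0,-0.7],[0,0,-0.7],[0,0,-0.7],[0,0,-0.7],[0,0,-0.7]],"roll":[0,0,0,0,0,0,0,0,0,0]}' 60
python3 - <<'E'
from go import *
to([.5415,-.369,-.019],.584)
from station import imaging
s=imaging.snapshot("scene");np.savez("/tmp/scene8.npz",**s);crop(s,150,250,300,400,4,"pics/s8.png")
E
```

```text
t: 12.65
tcp_pos: [0.5446, -0.367, -0.0113]
tool_rot: [0.475, 0.88, -0.0, 0.001]
force: [-0.8, 0.4, 3.8]
finger_gap: 0.344
dp cm [ 0.01 -0.37  0.77] roll -0.0024 ang 0.5816 tcp [ 0.5446 -0.367  -0.0113] F [-0.8  0.4  3.8] t 12.65 Rz [ 8.e-04 -9.e-04 -1.e+00] q [-0.76  0.86  1.48 -0.    0.8  -1.34]
```

View pics/s8.png

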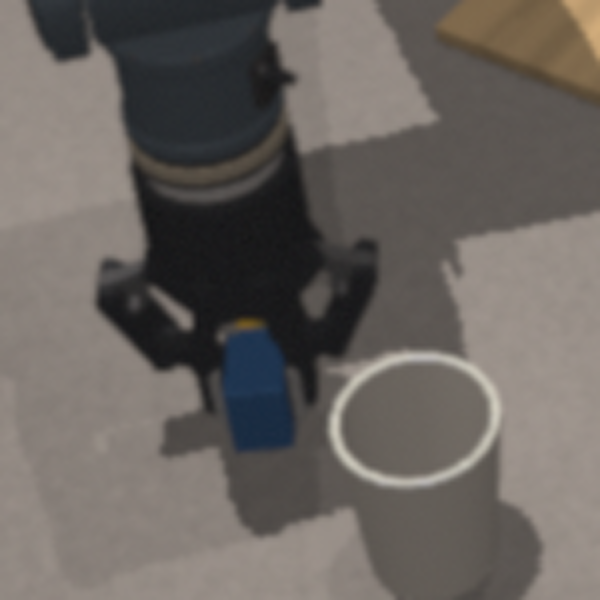

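```bash
python3 -m creep '{"claw":[2,2,2,2],"dp":[[0,0,-1],[0,0,-4],[0,0,-8],[0,0,-8]],"roll":[0,0,0,0]}'
python3 -c "
from go import *
to(cr(2,-190,60),-.053)"
```

```text
t: 13.1
tcp_pos: [0.5471, -0.369, 0.0734]
tool_rot: [0.475, 0.88, -0.001, 0.005]
force: [0.7, -0.9, -1.2]
finger_gap: 0.341
dp cm [26.62 17.59  1.12] roll 0.6345 ang 0.5815 tcp [ 0.5471 -0.369   0.0734] F [ 0.7 -0.9 -1.2] t 13.1 Rz [ 0.0073 -0.0067 -1.    ] q [-0.76  0.74  1.45  0.    0.94 -1.34]
```

```bash
python3 -m creep '{"claw":[2,2,2,2,2,2,2,2,2,2,2,2],"dp":[[3,2,0],[6,4,0],[10,6.6,0],[14,9.2,0],[18,11.9,0],[22,14.5,0],[25,16.5,0],[26.6,17.6,0],[26.6,17.6,0],[26.6,17.6,0],[26.6,17.6,0],[26.6,17.6,0]],"roll":[0.05,0.12,0.2,0.28,0.36,0.44,0.52,0.6,0.6345,0.6345,0.6345,0.6345]}'
python3 -c "
from go import *
to(cr(2,-190,4),-.053)"
python3 look.py 9
```

```text
t: 14.3
tcp_pos: [0.545, -0.0481, 0.0678]
tool_rot: [0.726, 0.688, -0.0, -0.0]
force: [0.4, 0.1, -1.0]
finger_gap: 0.347
dp cm [-0.17  0.31  6.38] roll -0.0004 ang -0.0534 tcp [ 0.545  -0.0481  0.0678] F [ 0.4  0.1 -1. ] t 14.3 Rz [-6.e-04  2.e-04 -1.e+00] q [-0.29  0.64  1.75 -0.    0.76 -0.24]
[ 0.79994794 -0.06392319 -1.25764785]
```

View pics/s9.png

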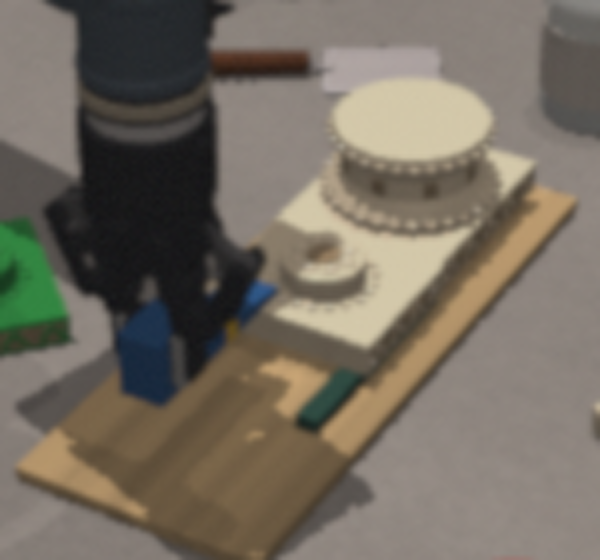

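```bash
python3 -m creep '{"claw":[2,2,2,2,2,2],"dp":[[-0.2,0.3,1.5],[-0.2,0.3,3],[-0.2,0.3,4.5],[-0.2,0.3,5.6],[-0.2,0.3,6.2],[-0.2,0.3,6.3]],"roll":[0,0,0,0,0,0]}'
python3 -c "
from go import *
to(cr(2,-190,1),-.053)"
python3 look.py 10
```

```text
t: 14.95
tcp_pos: [0.5476, -0.0499, 0.004]
tool_rot: [0.726, 0.688, -0.0, -0.001]
force: [0.0, -0.6, -0.8]
finger_gap: 0.344
dp cm [-0.02  0.04  0.3 ] roll -0.0003 ang -0.0533 tcp [ 0.5476 -0.0499  0.004 ] F [ 0.  -0.6 -0.8] t 14.95 Rz [-1.7e-03  5.0e-04 -1.0e+00] q [-0.29  0.75  1.76 -0.    0.63 -0.24]
[-0.20377498 -0.68840858 -0.98573168]
```

View pics/s10.png

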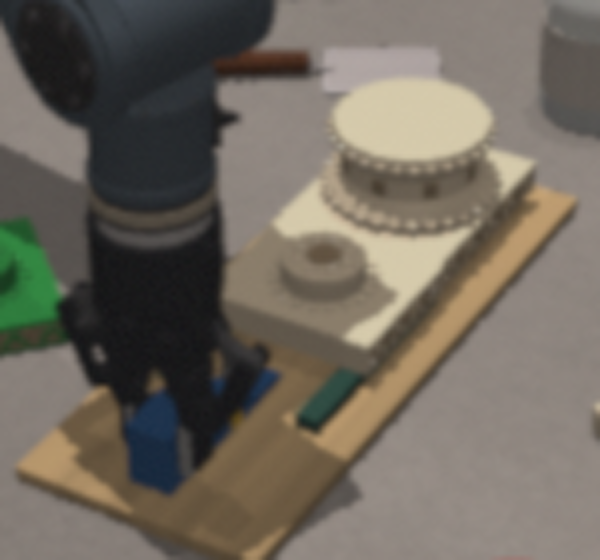

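```bash
python3 -c "
from go import *
s=load('scene10')
for p in ((17,-80,19),(-13,-80,19),(-13,-210,15),(17,-210,15),(17,-210,59),(-13,-210,59)): print(p,(proj(s,cr(*p))-[255,140])*4)
crop(s,280,220,335,270,10,'pics/s10b.png')
for n,q,z in (('tipR',(280,376),.019),('backbotL',(131,484),.015),('backbotR',(172,493),.015),('topbackL',(127,428),.059),('topbackR',(178,440),.059)): print(n,inv(ray(s,np.array(q)/4+[255,140],z)[0]))
# cradle refs in scene
for n,q,z in (('front L',(20,470),.012),('front R',(266,560),.012),('runnerR end',(300,419),.022),('runnerR endR',(322,429),.022)): print(n,inv(ray(s,np.array(q)/4+[255,140],z)[0]))
"
```

```text
(17, -80, 19) [[282.47950687 372.57300619]]
(-13, -80, 19) [[241.32277623 357.89895649]]
(-13, -210, 15) [[126.0743851  480.01799489]]
(17, -210, 15) [[168.77219282 496.82316672]]
(17, -210, 59) [[165.51091791 438.73638185]]
(-13, -210, 59) [[121.95109748 422.14854661]]
tipR [ 17.4 -83.7  19. ]
backbotL [  -8.5 -211.5   15. ]
backbotR [  16.8 -206.2   15. ]
topbackL [  -7.5 -213.    59. ]
topbackR [  23.8 -207.4   59. ]
front L [ -75.  -231.2   12. ]
front R [  92.3 -225.1   12. ]
runnerR end [  51.4 -117.1   22. ]
runnerR endR [  67.6 -118.7   22. ]
```

View pics/s10b.png

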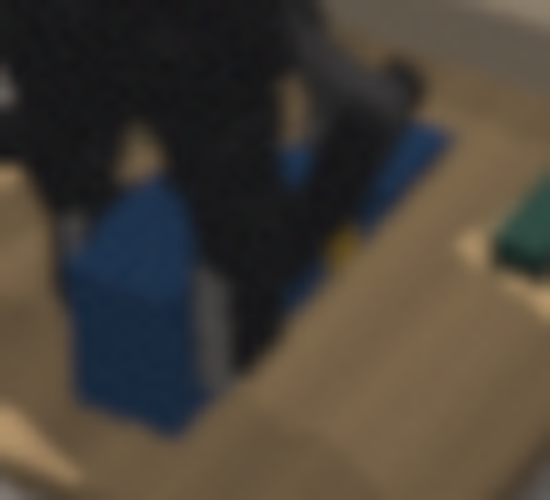

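Run:
```python
from go import *
from station import imaging
s=imaging.snapshot("top");np.savez("/tmp/top11.npz",**s);crop(s,150,190,350,310,4,"pics/t11.png")
```

```text
(no output)
```

View pics/t11.png

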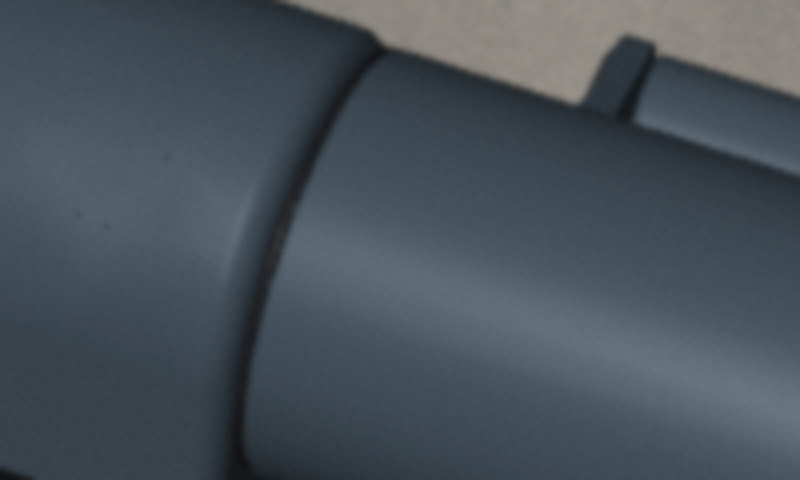

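```bash
python3 -m creep '{"claw":[2,2,2],"dp":[[0,0.3,0.2],[0,0.3,0.25],[0,0.3,0.25]],"roll":[0,0,0]}'
python3 -m creep '{"claw":[2,2,2],"dp":[[0,0,0.1],[0,0,0.15],[0,0,0.15]],"roll":[0,0,0]}'
```

```text
t: 15.35
tcp_pos: [0.5515, -0.05, 0.003]
tool_rot: [0.726, 0.688, 0.0, 0.0]
force: [-0.7, 0.0, -2.0]
finger_gap: 0.344
t: 15.65
tcp_pos: [0.551, -0.0499, 0.0011]
tool_rot: [0.726, 0.688, -0.0, -0.0]
force: [0.1, -0.3, -1.5]
finger_gap: 0.345
```

```bash
python3 -m creep '{"claw":[2,2],"dp":[[0,0,0.1],[0,0,0.1]],"roll":[0,0]}'
python3 -m creep '{"claw":[2,2],"dp":[[0,0,0.1],[0,0,0.1]],"roll":[0,0]}'
python3 -m creep '{"claw":[2,2],"dp":[[0,0,0.1],[0,0,0.1]],"roll":[0,0]}'
```

```text
t: 15.85
tcp_pos: [0.5511, -0.05, 0.0007]
tool_rot: [0.726, 0.688, 0.0, 0.0]
force: [-0.3, -0.2, 4.1]
finger_gap: 0.347
t: 16.05
tcp_pos: [0.5511, -0.05, 0.0006]
tool_rot: [0.726, 0.688, 0.0, 0.0]
force: [-2.6, 0.4, 12.3]
finger_gap: 0.341
t: 16.25
tcp_pos: [0.5512, -0.05, 0.0006]
tool_rot: [0.726, 0.688, 0.0, 0.0]
force: [-4.3, 1.2, 18.6]
finger_gap: 0.345
```

```bash
python3 -m creep '{"claw":[6,6,6,6,6,6,6,6,6,6,6,6],"dp":[[0,0,-0.2],[0,0,-0.3],[0,0,-0.3],[0,0,-3],[0,0,-8],[-5,0,-12],[-38,-14,-13],[-38,-14,-13],[-38,-14,-13],[-38,-14,-13],[-38,-14,-13],[-38,-14,-13]],"roll":[0,0,0,0,0,0,0,0,0,0,0,0]}'
python3 -m creep '{"claw":[6],"dp":[[-3,-2,0]],"roll":[0]}'
python3 - <<'E'
from go import *
from station import imaging
s=imaging.snapshot("top");np.savez("/tmp/top12.npz",**s);crop(s,150,190,350,310,4,"pics/t12.png")
s=imaging.snapshot("scene");np.savez("/tmp/scene12.npz",**s);crop(s,255,140,405,280,5,"pics/s12.png")
to(cr(2,-190,1),-.053)
E
```

```text
t: 17.45
tcp_pos: [0.4194, -0.3613, 0.1242]
tool_rot: [0.726, 0.688, 0.0, -0.0]
force: [0.6, -1.0, -0.1]
finger_gap: 0.7
t: 17.55
tcp_pos: [0.3984, -0.3926, 0.1247]
tool_rot: [0.726, 0.687, -0.0, 0.001]
force: [0.6, -1.0, -0.4]
finger_gap: 0.702
dp cm [35.19 13.05 12.26] roll -0.0059 ang -0.0589 tcp [ 0.397  -0.3934  0.1243] F [ 0.3  1.7 -0.3] t 17.65 Rz [ 2.0e-04 -2.3e-03 -1.0e+00] q [-0.98  0.56  1.68 -0.    0.9  -0.92]
```

View pics/t12.png

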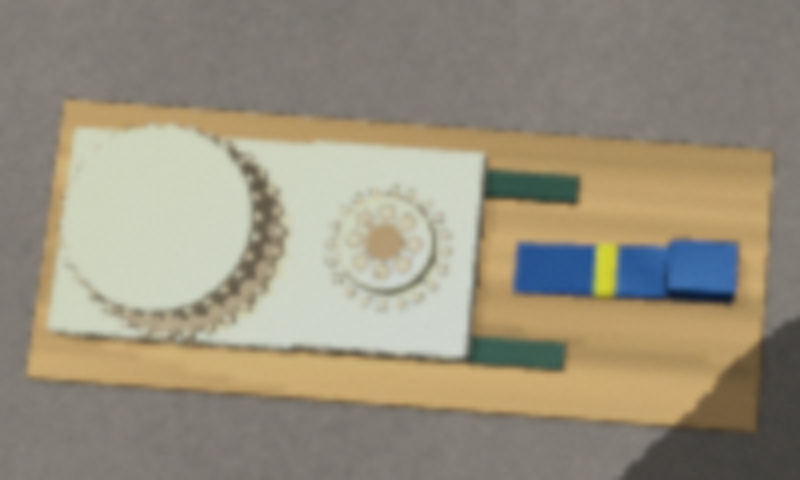

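View pics/s12.png

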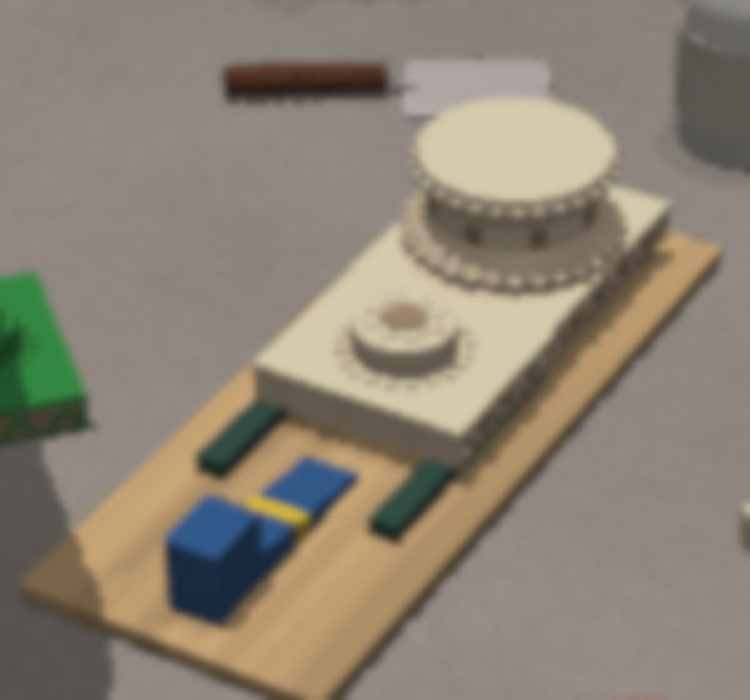

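Run:
```python
from go import *
s=load("top12")
g=lambda q,z:inv(ray(s,np.array(q)/4+[150,190],z)[0])
print("tip",g((517,243),.016),g((514,292),.016))
print("band",g((605,271),.025))
print("block top",[g(q,.056) for q in((670,240),(739,242),(737,293),(667,289))])
hs=cv2.cvtColor(s["image"],cv2.COLOR_RGB2HSV)
y=cv2.inRange(hs,(24,150,120),(36,255,255)); y[:,:290]=0;y[:,315:]=0;y[:245]=0;y[275:]=0
M=cv2.moments(y,True);c=np.array([M["m10"],M["m01"]])/M["m00"];print("band",c,M["m00"],inv(ray(s,c,.025)[0]))
# band orientation
P=np.array([inv(p)[:2] for p in ray(s,np.argwhere(y>0)[:,::-1],.025)]);print(cv2.minAreaRect(P.astype(np.float32)))
b=cv2.inRange(hs,(100,120,40),(130,255,255)); b[:,:270]=0;b[:,316:]=0;b[:230]=0;b[280:]=0
P=np.array([inv(p)[:2] for p in ray(s,np.argwhere(b>0)[:,::-1],.018)]);print("slope part",cv2.minAreaRect(P.astype(np.float32)))
```

```text
tip [ 15.4 -82.1  16. ] [-14.  -82.9  16. ]
band [   0.9 -135.6   25. ]
block top [array([  16.2, -172.3,   56. ]), array([  18. , -211.5,   56. ]), array([ -11.5, -212.3,   56. ]), array([ -12.2, -172.6,   56. ])]
band [300.92307692 257.46153846] 52.0 [   1.6 -134.8   25. ]
((1.6829757690429688, -134.63031005859375), (8.383871078491211, 31.389713287353516), 88.79647827148438)
slope part ((2.034658432006836, -125.41494750976562), (26.377378463745117, 84.79696655273438), 4.24983549118042)
```

```bash
python3 -c "
from go import *
to([.5512,-.05,.1],-.053)"
python3 -m creep '{"claw":[6,6,6,6,6,6,6,6,6,6,6],"dp":[[35.2,15.5,2.3],[35.2,15.5,2.3],[35.2,15.5,2.3],[35.2,15.5,2.3],[35.2,15.5,2.3],[35.2,15.5,2.3],[35.2,15.5,2.3],[35.2,15.5,2.3],[35.2,15.5,2.3],[35.2,15.5,2.3],[35.2,15.5,2.3]],"roll":[0,0,0,0,0,0,0,0,0,0,0]}'
python3 -c "
from go import *
to([.5512,-.05,.001],-.053)"
```

```text
dp cm [35.19 13.37  2.36] roll -0.0059 ang -0.0589 tcp [ 0.397  -0.3934  0.1243] F [ 0.3  1.7 -0.3] t 17.65 Rz [ 2.0e-04 -2.3e-03 -1.0e+00] q [-0.98  0.56  1.68 -0.    0.9  -0.92]
t: 18.75
tcp_pos: [0.5718, -0.0455, 0.1013]
tool_rot: [0.726, 0.688, -0.0, -0.0]
force: [0.1, -0.6, -0.3]
finger_gap: 0.704
dp cm [-0.56 -2.02 10.03] roll -0.0001 ang -0.0531 tcp [ 0.5718 -0.0455  0.1013] F [ 0.1 -0.6 -0.3] t 18.75 Rz [-1.3e-03  1.0e-04 -1.0e+00] q [-0.27  0.61  1.66 -0.    0.87 -0.22]
```

```bash
python3 -m creep '{"claw":[6,6,6,6,6,6,6],"dp":[[-0.5,-2,0],[-0.5,-2,0],[-0.5,-2,3],[-0.5,-2,5],[-0.5,-2,6],[-0.5,-2,6],[-0.5,-2,6]],"roll":[0,0,0,0,0,0,0]}'
python3 -c "
from go import *
to([.5512,-.05,.001],-.053)"
```

```text
t: 19.45
tcp_pos: [0.5529, -0.0498, 0.042]
tool_rot: [0.726, 0.688, 0.0, 0.0]
force: [0.1, -0.0, 0.5]
finger_gap: 0.7
dp cm [-0.03 -0.17  4.1 ] roll -0.0008 ang -0.0538 tcp [ 0.5529 -0.0498  0.042 ] F [ 0.1 -0.   0.5] t 19.45 Rz [ 8.e-04 -2.e-04 -1.e+00] q [-0.29  0.69  1.74  0.    0.71 -0.24]
```

```bash
python3 -m creep '{"claw":[6,6,6,6,3,2,2,2,2,2,2],"dp":[[0,-0.15,2],[0,-0.15,3.5],[0,-0.15,3.9],[0,-0.15,3.9],[0,-0.15,3.9],[0,-0.15,3.9],[0,-0.15,3.9],[0,-0.15,3.9],[0,-0.15,3.9],[0,-0.15,3.9],[0,-0.15,3.9]],"roll":[0,0,0,0,0,0,0,0,0,0,0]}' 80
python3 -c "
from go import *
to([.5512,-.05,.001],-.053)
print(manip.sense()['ft_torque'],inv(manip.sense()['tcp_pos']))"
python3 look.py 13
```

```text
t: 20.55
tcp_pos: [0.5518, -0.0494, 0.0039]
tool_rot: [0.726, 0.688, 0.001, 0.001]
force: [0.6, 0.5, 6.9]
finger_gap: 0.338
dp cm [-0.06 -0.06  0.29] roll 0.0002 ang -0.0528 tcp [ 0.5518 -0.0494  0.0039] F [0.6 0.5 6.9] t 20.55 Rz [ 2.3e-03 -7.0e-04 -1.0e+00] q [-0.29  0.75  1.76 -0.    0.63 -0.24]
[0.01849844 0.07919559 0.0069685 ] [   5.8 -189.2    3.9]
[-0.6704651   0.12142303  6.28767322]
```

View pics/s13.png

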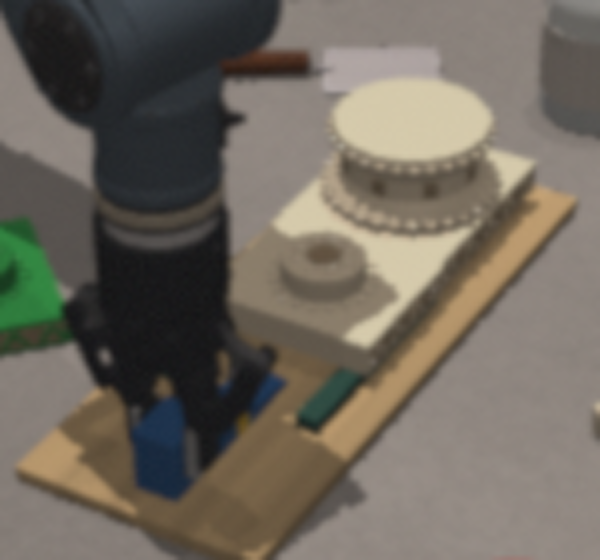

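```bash
python3 -m creep '{"claw":[2,2,2,2,2,2,2,2,2,2,2,2],"dp":[[0.3,0,0],[0.8,0,0],[1.3,0,0],[1.8,0,0],[2.3,0,0],[2.8,0,0],[3.3,0,0],[3.8,0,0],[4.3,0,0],[4.7,0,0],[5,0,0],[5,0,0]],"roll":[0.005,0.01,0.015,0.015,0.015,0.015,0.015,0.015,0.015,0.015,0.015,0.015]}'
python3 -c "
from go import *
to(cr(5.8,-114.5,3.9),-.068);print(inv(manip.sense()['tcp_pos']))"
python3 look.py 14
```

```text
t: 21.8
tcp_pos: [0.5549, 0.0003, 0.0039]
tool_rot: [0.731, 0.683, 0.001, 0.002]
force: [-0.1, -0.3, 5.2]
finger_gap: 0.341
dp cm [ 2.48 -0.09 -0.01] roll 0.0006 ang -0.0674 tcp [5.549e-01 3.000e-04 3.900e-03] F [-0.1 -0.3  5.2] t 21.8 Rz [ 0.0032 -0.0011 -1.    ] q [-0.2   0.75  1.75 -0.    0.63 -0.13]
[   6.3 -139.3    3.9]
[-0.90820378  0.17898668  5.36392118]
```

View pics/s14.png

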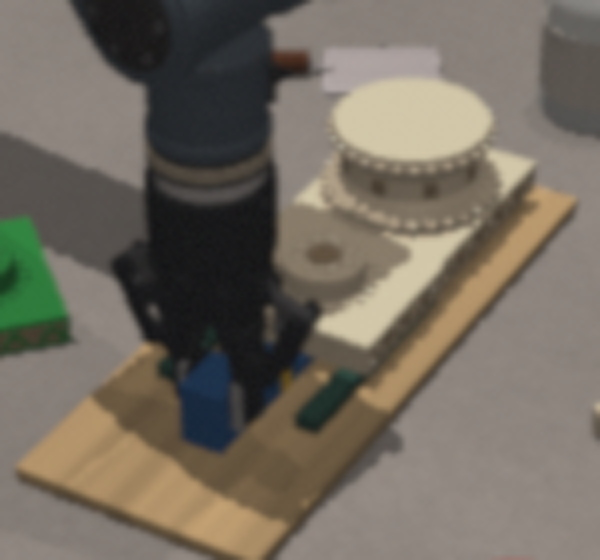

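```bash
for i in 1; do python3 -m creep '{"claw":[2,2],"dp":[[0.2,0,0],[0.4,0,0]],"roll":[0,0]}'; done
python3 -m creep '{"claw":[2,2],"dp":[[0.1,0,0],[0.2,0,0]],"roll":[0,0]}'
python3 -m creep '{"claw":[2,2],"dp":[[0.1,0,0],[0.2,0,0]],"roll":[0,0]}'
python3 -m creep '{"claw":[2,2],"dp":[[0.1,0,0],[0.2,0,0]],"roll":[0,0]}'
python3 -m creep '{"claw":[2,2],"dp":[[0.1,0,0],[0.2,0,0]],"roll":[0,0]}'
```

```text
t: 22.05
tcp_pos: [0.5552, 0.0037, 0.0039]
tool_rot: [0.731, 0.683, 0.001, 0.002]
force: [-1.2, -3.8, 5.7]
finger_gap: 0.344
t: 22.25
tcp_pos: [0.5553, 0.0057, 0.0039]
tool_rot: [0.731, 0.683, 0.001, 0.002]
force: [-0.6, -2.9, 5.2]
finger_gap: 0.342
t: 22.45
tcp_pos: [0.5554, 0.0077, 0.0038]
tool_rot: [0.731, 0.683, 0.001, 0.002]
force: [-0.2, -3.2, 5.4]
finger_gap: 0.341
t: 22.65
tcp_pos: [0.5556, 0.0088, 0.0039]
tool_rot: [0.73, 0.683, 0.0, 0.002]
force: [0.0, -8.5, 4.8]
finger_gap: 0.339
t: 22.85
tcp_pos: [0.5558, 0.0102, 0.0039]
tool_rot: [0.73, 0.683, -0.0, 0.002]
force: [-0.2, -9.7, 5.2]
finger_gap: 0.341
```

```bash
python3 -m creep '{"claw":[2,2,2,2,2,2,2],"dp":[[0.2,0,0],[0.4,0,0],[0.6,0,0],[0.8,0,0],[1.0,0,0],[1.0,-0.02,0],[1.0,-0.02,0]],"roll":[0,0,0,0,0,0,0]}'
python3 look.py 15
```

```text
t: 23.55
tcp_pos: [0.5568, 0.0204, 0.0039]
tool_rot: [0.73, 0.683, 0.0, 0.003]
force: [-0.5, -8.6, 4.4]
finger_gap: 0.335
[ 0.58958241 -8.26331974  4.52005768]
```

View pics/s15.png

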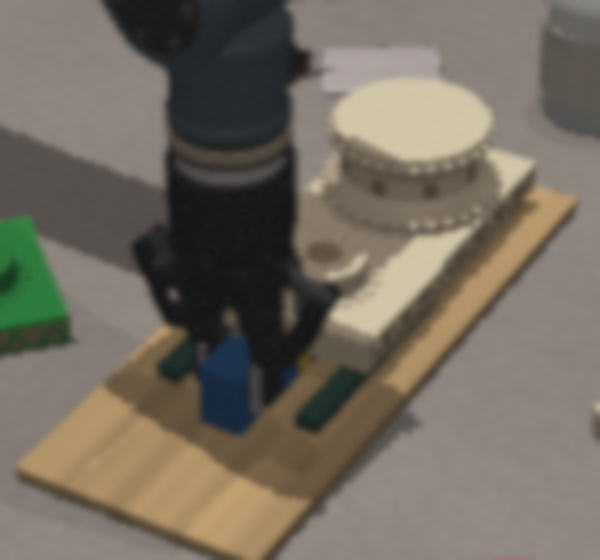

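```bash
python3 -m creep '{"claw":[2,2,2,2,2],"dp":[[0.2,-0.03,0],[0.4,-0.05,0],[0.5,-0.05,0],[0.5,-0.05,0],[0.5,-0.05,0]],"roll":[0,0,0,0,0]}'
python3 look.py 16
python3 - <<'E'
from go import *
s=load("scene16");crop(s,285,190,365,260,10,"pics/s16b.png")
print(inv(manip.sense()["tcp_pos"]))
E
```

```text
t: 24.1
tcp_pos: [0.5567, 0.0253, 0.0039]
tool_rot: [0.73, 0.683, 0.0, 0.003]
force: [-0.5, -7.3, 4.2]
finger_gap: 0.338
[ 1.1854421  -8.24947178  4.77354426]
[   6.8 -114.2    3.9]
```

View pics/s16b.png

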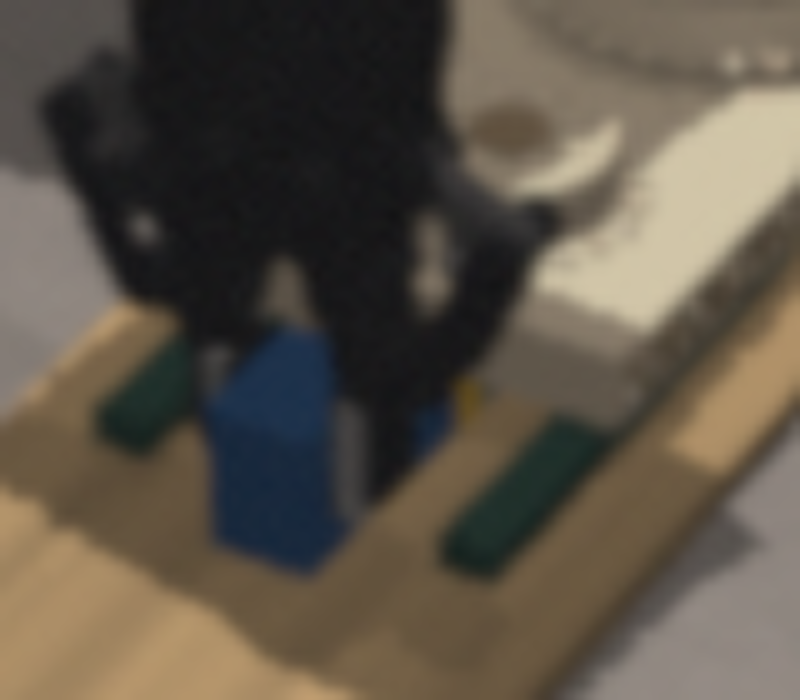

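Run:
```python
from go import *
for k in("12","13","14","15","16"):
    s=load("scene"+k)
    P,uv=pts(s,np.ones((480,640),bool))
    C=np.c_[(P[:,:2]-o)@xa,(P[:,:2]-o)@ya,P[:,2]]*1000
    # scene frame ~+7mm x bias
    g=(C[:,1]>-57)&(C[:,1]<36)&(C[:,0]>40)&(C[:,0]<60)&(abs(C[:,2]-45)<9)
    A=np.c_[np.ones(g.sum()),C[g,1]]; r=np.linalg.lstsq(A,C[g,2],rcond=None)[0]
    q=(C[:,1]>50)&(C[:,1]<120)&(C[:,0]>55)&(C[:,0]<62)&(abs(C[:,2]-45)<9)
    print(k,g.sum(),"z at y=-60",(r[0]-60*r[1]).round(2),"at 40",(r[0]+40*r[1]).round(2),"slope mrad",(r[1]*1000).round(1))
```

```text
12 176 z at y=-60 44.67 at 40 45.16 slope mrad 4.9
13 176 z at y=-60 44.45 at 40 45.25 slope mrad 8.0
14 175 z at y=-60 44.26 at 40 45.31 slope mrad 10.5
15 167 z at y=-60 46.74 at 40 44.96 slope mrad -17.8
16 168 z at y=-60 46.77 at 40 45.48 slope mrad -12.9
```

Run:
```python
from go import *
from station import imaging
def m(s):
    P,uv=pts(s,np.ones((480,640),bool))
    C=np.c_[(P[:,:2]-o)@xa,(P[:,:2]-o)@ya,P[:,2]]*1000
    g=(C[:,1]>-57)&(C[:,1]<36)&(C[:,0]>38)&(C[:,0]<60)&(abs(C[:,2]-45)<9)
    r=np.linalg.lstsq(np.c_[np.ones(g.sum()),C[g,1]],C[g,2],rcond=None)[0]
    return r[0]-60*r[1],r[0]+40*r[1]
base=np.mean([m(load("scene"+k)) for k in("12","13","14")],0)
S=[imaging.snapshot("scene") for _ in range(12)]
v=np.array([m(s) for s in S]);print("base",base,"now",v.mean(0),v.std(0)/12**.5)
im=np.mean([s["image"] for s in S],0); cv2.imwrite("pics/avg17.png",cv2.resize(im[185:265,285:375].astype(np.uint8),None,fx=8,fy=8,interpolation=cv2.INTER_CUBIC)[:,:,::-1])
# subpixel shift of the right-front slab corner
a=cv2.cvtColor(load("scene14")["image"],cv2.COLOR_RGB2GRAY).astype(np.float32);b=cv2.cvtColor(im.astype(np.uint8),cv2.COLOR_RGB2GRAY).astype(np.float32)
p=np.array([[[346,229]],[[348,232]],[[350,226]]],np.float32)
n,st,e=cv2.calcOpticalFlowPyrLK(a.astype(np.uint8),b.astype(np.uint8),p,None,winSize=(11,11),maxLevel=0);print((n-p).reshape(-1,2),st.ravel())
st=manip.sense();print(st["t"],st["force"],inv(st["tcp_pos"]))
```

```text
base [44.49225444 45.22818698] now [47.36564577 45.26620844] [0.09257455 0.07424878]
[[ 2.5457153 -3.4378052]
 [ 1.4318237 -0.5312042]
 [ 2.8667297 -3.7545166]] [1 1 1]
24.75 [ 0.58229419 -8.91871587  4.75212678] [   6.7 -114.2    3.9]
```

View pics/avg17.png

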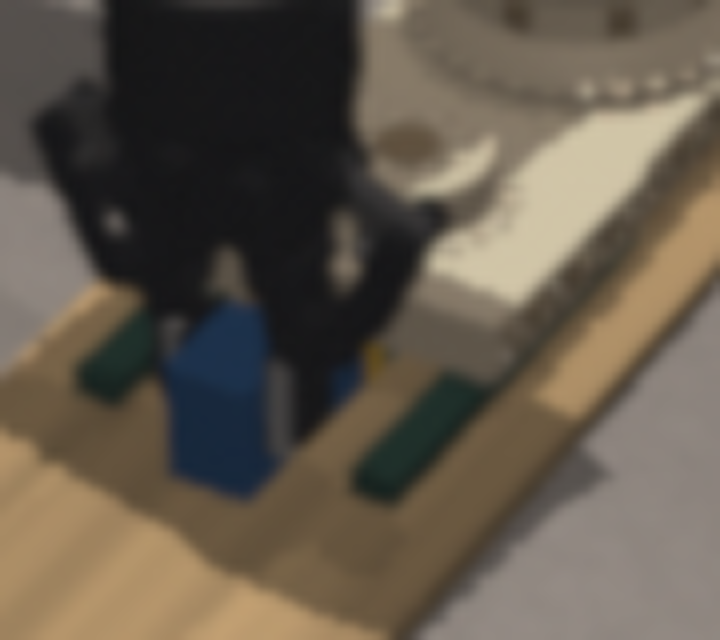

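Run:
```python
from go import *
from station import imaging
s=imaging.snapshot("scene");cv2.imwrite("pics/s18.png",s["image"][:,:,::-1]);crop(s,320,170,390,230,10,"pics/s18b.png")
```

```text
(no output)
```

View pics/s18.png

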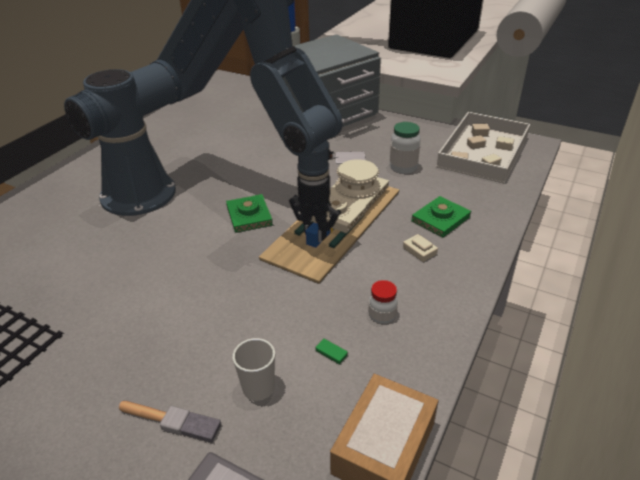

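View pics/s18b.png

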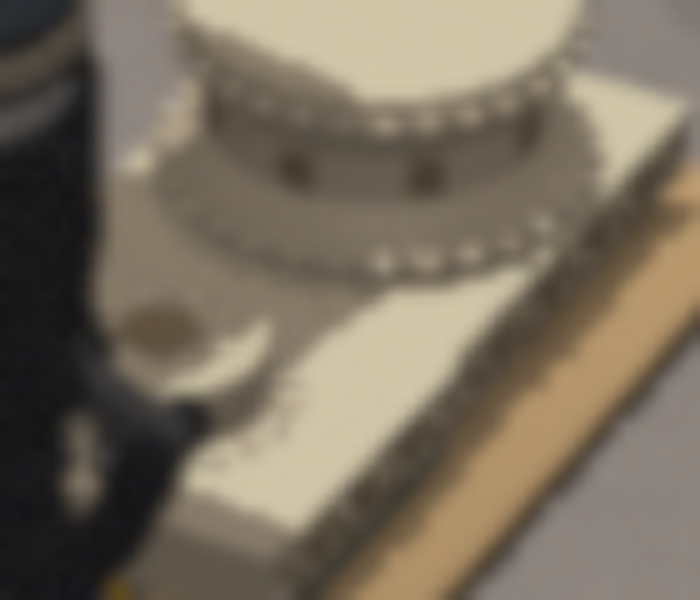

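The joint shows no gap: the top surface is continuous near (440,340) in the crop. The bystanders sit at their original pixels: cup (255,370), brush (170,420), spacer (331,351), jars (383,300) and (405,147). Signing off.

```bash
python3 -c "
from station import workorder,manip
print(manip.sense()['t'],manip.sense()['finger_gap']);print(workorder.sign_off())"
```

```text
24.8 0.3447855152137195
the job is handed in; nothing more can be done
None
```

The loose marble piece is closed against the cemented piece and the wedge is under its free end. I handed the job in at 24.8 s, with the gripper still holding the wedge.

**What I did**
- I pushed the loose piece along the runners with closed fingers until the push force rose to about 20 N. The top view then showed no gap.
- I stood the wedge on the board, let go once to check it from above (within about 2 mm of the piece's middle, about 0.017 rad askew), then gripped it again. I straightened it and pushed it about 18 mm past first contact with the edge.

**Last checks**
- **Lift:** the free end rose about 2.9 mm, averaged over 12 depth readings, and the joint end stayed at the same height.
- **Wedge position:** the free edge lies over the yellow band.
- **Joint:** no gap is visible, with about 9 N still pushing it closed.
- **Bystanders:** the ones in view sit at their original pixels; the palette knife is partly hidden behind the arm.

**What failed or disagreed**
- **Height offset:** the fingertips stood roughly 4 cm higher than the reported tool position implied, so my first push passed over the slab without touching it. I corrected for this using the camera.
- **Camera mismatch:** the side camera put the cradle up to 9 mm off in x from the top camera, so I placed the wedge from the top view.
- **Not checked directly:** the lift was measured only on the +x side. The arm hid the other corner and blocked the top camera at the end.

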